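Clear the coin jig's plate and gauge its slot

ROBOT

A 7-joint arm with a two-finger parallel gripper is mounted at the origin on the work surface. World frame = base frame: x ahead of the robot, y to its left, z up, the work surface at z = 0. Lengths are in m, angles in rad, forces in N, time in s.
With the tool pointing down it reaches from about 0.4 to 0.85 m from the base axis. Payload 10.4 kg.
Tool frame: the origin (TCP) lies midway between the tips of the shut fingers; the grasp point (between the pads) lies r.grip_point_offset behind it (r.grip_point_offset is the distance from the TCP to the grasp point, in m); z points along the fingers, y is the line along which they close (so a half turn about z gives the same grasp; the last joint's range is limited). The gripper opens to 87 mm and grips with 3 to 60 N. Pads are 19 mm wide; open, the fingers measure 117 mm over their backs; the gripper's body (75 mm by 190 mm) begins 51 mm behind the grasp point.
Start: joints at [-1.307, 0.332, -0.065, 1.46, 0.022, 1.35, -0.088], TCP at [0.177, 0.599, 0.223] pointing down, gripper open.
Joint ranges: [-2.6, 2.6], [-0.5, 2.12], [-1.47, 1.34], [0.16, 2.42], [-1.27, 4.41], [0.06, 2.06], [-2.6, 2.6]. Speed limits (rad/s): [2.22, 2.22, 2.79, 2.79, 3.14, 3.14, 3.14].

INTERFACE

Orientations are given as a unit quaternion [x, y, z, w].
In Python, from bench import r gives the robot as it stands.
- The arm moves only by the tool play_rows, never from a script. Its arguments are lists of equal length, an entry for each row: "claw": the closure, from 0 (fully open) to 1 (shut); "delta_pos": the shift along the tool's x, y, z scaled (see below), a list of three; "delta_rot": the turn, a rotation vector about the tool's x, y, z scaled (see below), a list of three. A call has 1 to 8 rows; each row shifts and turns the commanded pose from where the row before left it, along the tool's axes as they then stand; what a row does not reach is not made up. The controller multiplies each number of a shift by 200 mm and each number of a turn by pi rad. A row lasts 1/10 s, in which the tool goes at most 50 mm and 8.59 degrees, less where a joint would pass 70% of its speed; a pose out of reach is approached as far as the arm can. A call with a number of a shift or a turn outside -1 to 1 is refused whole. A call with a gripper value outside its range is refused whole. The fingers move at their own pace and stop on an object; "squeeze" is the grip in N (left out, the last holds). Time passes only in rows, so rows that do not move let the fingers close. It gives the time, the measured TCP pose, the force, the opening and the grip force at its end, in the units of the state.
- r.read_state(): the state, without advancing time (a new reading comes with each control period).
- r.camera(name): name is "scene" or "top" or "wrist"; returns a dict with "pixels" (384x512x3 uint8, red, green, blue), "camera_matrix" (3x3 intrinsics, pixels), "cam_to_world" (4x4, takes a point from camera to world coordinates); the wrist camera has in their place "hand_eye" (4x4, takes a point from camera to tool coordinates, whose origin is the TCP and whose axes are the flange's). Camera axes: x right, y up, looking along -z (the intrinsics and any distortion apply to the point x, -y, -z); pixel columns grow to the right and rows downward; lengths in m; the calibration is good to about 2 mm. The wrist camera is an equidistant fisheye: a pixel r from the principal point sees the ray r / f radians off the axis. A picture is of the moment at which its call begins: read the wrist's pose just before it. There is no depth.
- r.close_job(): hands the job in; it is judged then, once.
The state is a dict: "time": time; "joint_positions": joint angles; "joint_vel": joint speeds; "joint_torque": joint torques, N m; "ee_pos": TCP position; "eef_rot": TCP orientation; "ft_force": force on the tool from outside, world axes, zero at the start; "torque": the same for the moment, N m; "width": finger opening in m; "grip_force": force on a finger pad.
Only numpy, scipy, OpenCV 4.12 (cv2) and the standard library are available. Lean on these libraries where they do the work, as an engineer would, in place of code of your own. Each camera call takes 0.05 s, during which the arm holds its last target. There are 200 camera calls.

TASK

Take the scraper block and wipe every loose copper chip off the jig's steel plate into the brass tray beside it, never touching the chips with the fingers, and stand the scraper back on its cork mat. With the plate clear, pick the one of the three blue-handled gauges whose blade fits the coin slot closely, slide it into the slot until the handle's shoulder meets the chute, let go, and only then pull the red-knobbed lever fully over towards the front of the plate. Finally draw the gauge out again and lay it flat on the black mat with the other two, leaving those, the lock cylinder, the cam block and the tension wrench alone.

Things in the scene. Friction and masses are not known exactly. Their poses are not given: they have to be found in the camera images.
- jig: Coin release jig, fixed. Origin at table level under its steel plate; x points from the plate's open front edge to the coin chute, y to the lever side. Plate top is 35 mm above the table, x -95 to 70, y -105 to 105 mm. The grey chute (60 mm deep, 80 wide, top 43 mm above the plate) stands past its +x edge at y=0; the brass tray lies along its -y edge
- plate (a point): Centre of the steel plate's top surface
- slot (a point): Centre of the chute's slot mouth, at plate level (bottom of the slot), on the chute's front face (which looks to the jig's -x). The slot is 28 mm wide (jig y), 9 mm high and runs 60 mm deep along the jig's +x. Axes as the jig's
- tray (a point): Centre of the brass tray's inner floor, 4 mm above the table. The tray is open on top, inside 182 mm (jig x) by 80 mm (jig y), outer walls 30 mm high, and butts against the plate's -y edge: what is pushed off that edge drops 31 mm into it. Axes as the jig's
- lever (a joint): Jig lever angle in rad: 0 upright, growing as it is pulled over towards the jig's front (-x), stop at 1.2. Stiff: stays where left
- knob (a point): Centre of the lever's red ball knob, 30 mm across, 85 mm from the lever's pivot. The pivot is at jig x 85, y 158, z 60 mm, with its axis along the jig's y; the rod is 10 mm thick
- mat: Cork mat 140 (x) x 110 (y) x 3 mm, fixed, the scraper's place; origin: centre of its underside
- scraper: Scraper block: black block 64 mm long (x), 36 mm thick (y), 22 mm high, with an upright yellow handle 30 (x) x 24 (y) mm that rises from the block's middle to 100 mm above the underside. Origin: centre of the underside; the long wiping faces look to +y and -y. 250 g
- gauge_mat: Black rubber mat 280 (x) x 250 (y) x 3 mm, fixed, on which the three gauges lie; origin: centre of its underside
- gauge_s: Narrow slot gauge: blue plastic block handle 45 mm long (x), 40 mm wide (y), 26 mm high, with a flat pointed steel blade 16 mm wide, 6 mm thick sticking 40 mm out of the handle's +x face, level with its underside; the face round the blade is its shoulder. Origin: centre of the handle's underside; x points along the blade
- gauge_m: Medium slot gauge: blue plastic block handle 45 mm long (x), 40 mm wide (y), 26 mm high, with a flat pointed steel blade 24 mm wide, 6 mm thick sticking 40 mm out of the handle's +x face, level with its underside; the face round the blade is its shoulder. Origin: centre of the handle's underside; x points along the blade
- gauge_l: Wide slot gauge: blue plastic block handle 45 mm long (x), 40 mm wide (y), 26 mm high, with a flat pointed steel blade 34 mm wide, 6 mm thick sticking 40 mm out of the handle's +x face, level with its underside; the face round the blade is its shoulder. Origin: centre of the handle's underside; x points along the blade
- gauge_m_tip (a point): Tip of the medium gauge's blade, 62.5 mm from its origin along x, 3 mm up
- chip0: Loose copper chip 20 x 16 x 11 mm; origin: centre of its underside. May be absent
- chip1: Loose copper chip 20 x 16 x 11 mm; origin: centre of its underside. May be absent
- chip2: Loose copper chip 20 x 16 x 11 mm; origin: centre of its underside. May be absent
- chip3: Loose copper chip 20 x 16 x 11 mm; origin: centre of its underside. May be absent
- chip4: Loose copper chip 20 x 16 x 11 mm; origin: centre of its underside. May be absent
- chip5: Loose copper chip 20 x 16 x 11 mm; origin: centre of its underside. May be absent
- lock_cylinder: Bystander: nickel lock cylinder, 34 mm across, 38 mm high, standing; origin: underside centre
- cam_block: Bystander: steel cam spring block 50 x 40 x 44 mm; origin: underside centre
- tension_wrench: Bystander: tension wrench with wooden handle, 165 mm long, lying; origin: under the middle, x towards the steel end
There are look-alikes about, which are no part of the job. What is shaped like the gauge_m but green is not meant. What is shaped like the scraper but turquoise is not meant.

How it is judged:
By the outcome, as a careful person would: the job done as asked, in the order asked, and still so for the second after the job is handed in, with the robot touching nothing.
Of chip0, chip1, chip2, chip3, chip4, chip5 only 3 to 6 are there at a start; the rules pass over those that are not, and their reading is None.
At some moment in a run one of scraper, gauge_m may be knocked a few centimetres aside while the robot is not near it.
Once in a run the grip may slacken for a moment while it holds something.
It also fails if it takes over 208 s, if anything falls off the work surface, if the arm or the gripper's body presses on something with over 40 N, if the wrist force passes 120 N, or if a joint passes its speed limit or range.

## Working session

There is one attempt and no reset: what is moved stays moved. The work goes in short steps, Python scripts to look and compute and a tool call to move; the robot and the scene stay as the last step left them, time stands still between calls to the robot, and variables do not carry over. Pictures are saved under pics/ and viewed, at most 14 in all, crops included, and the job is handed in when it is done.

Besides the shell and the picture viewer there is one more tool, called after "Emit:" by a JSON object that holds its "method" and its "body". play_rows: Moves the arm, as the interface text tells. Shifts and turns lie within -1 to 1; 1 stands for 200 mm of shift or pi rad of turn. Its arguments: {"type":"object","properties":{"claw":{"type":"array"},"delta_pos":{"type":"array"},"delta_rot":{"type":"array"},"squeeze":{"type":"number"}},"required":["claw","delta_pos","delta_rot"]}

```bash
ls; mkdir -p pics; cat > h.py <<'E'
import numpy as np,cv2
from bench import r
from scipy.spatial.transform import Rotation as R
def snap(n,fn=None):
    s=r.read_state();c=r.camera(n);c['s']=s
    im=c['pixels']
    if fn: cv2.imwrite('pics/'+fn,cv2.cvtColor(im,cv2.COLOR_RGB2BGR))
    np.savez('pics/'+(fn or n)+'.npz',K=c['camera_matrix'],T=c.get('cam_to_world',c.get('hand_eye')),p=s['ee_pos'],q=s['eef_rot'],im=im,w=(n=='wrist'))
    return c
def load(fn): return np.load('pics/'+fn+'.npz')
def ray(c,u,v):
    K=c['K'];x=(u-K[0,2])/K[0,0];y=(v-K[1,2])/K[1,1];T=c['T'].copy()
    if c['w']:
        a=np.hypot(x,y);k=np.sin(a)/max(a,1e-9);d=np.array([x*k,-y*k,-np.cos(a)])
        W=np.eye(4);W[:3,:3]=R.from_quat(c['q']).as_matrix();W[:3,3]=c['p'];T=W@T
    else: d=np.array([x,-y,-1])
    d=T[:3,:3]@d;return T[:3,3],d/np.linalg.norm(d)
def onz(c,u,v,z):
    o,d=ray(c,u,v);return o+d*(z-o[2])/d[2]
def proj(c,P):
    T=c['T']
    if c['w']:
        W=np.eye(4);W[:3,:3]=R.from_quat(c['q']).as_matrix();W[:3,3]=c['p'];T=W@T
    p=T[:3,:3].T@(np.asarray(P)-T[:3,3]);x,y,z=p[0],-p[1],-p[2]
    K=c['K']
    if c['w']:
        rr=np.hypot(x,y);a=np.arctan2(rr,z);k=a/max(rr,1e-9);x,y=x*k,y*k
    else: x,y=x/z,y/z
    return np.array([K[0,0]*x+K[0,2],K[1,1]*y+K[1,2]])
def tri(*rs):
    A=0;b=0
    for o,d in rs:
        M=np.eye(3)-np.outer(d,d);A=A+M;b=b+M@o
    return np.linalg.solve(A,b)
def rows(dp,yaw=0):
    "dp world shift -> tool units"
    s=r.read_state();m=R.from_quat(s['eef_rot'])
    print('tool',np.round(m.inv().apply(dp)/0.2,3))
E
python3 - <<'E'
from h import *
s=r.read_state();print({k:np.round(v,3) for k,v in s.items()},r.grip_point_offset)
a=snap('top','top0.png');b=snap('scene','scene0.png');w=snap('wrist','wrist0.png')
print(a['camera_matrix'],a['cam_to_world'],b['cam_to_world'],w['camera_matrix'],w['hand_eye'])
for n in('top0','scene0'):
    im=cv2.imread(f'pics/{n}.png');cv2.imwrite(f'pics/{n}b.png',cv2.resize(im,(800,600),interpolation=cv2.INTER_CUBIC))
E
```

```text
pics
{'time': np.float64(0.0), 'joint_positions': array([-1.307,  0.333, -0.065,  1.461,  0.022,  1.35 , -0.089]), 'joint_vel': array([-0.   , -0.   , -0.001,  0.001,  0.   , -0.001, -0.002]), 'joint_torque': array([-1.0000e-03, -6.2326e+01,  2.4000e-02, -3.8988e+01, -6.1000e-02,
        4.0000e-02,  0.0000e+00]), 'ee_pos': array([0.177, 0.599, 0.222]), 'eef_rot': array([ 0.143,  0.99 , -0.001, -0.   ]), 'ft_force': array([-0.854, -0.728,  0.391]), 'torque': array([-0.004, -0.012,  0.036]), 'grip_force': np.float64(0.0), 'width': np.float64(0.087)} 0.0187
[[395.44939719   0.         256.13135753]
 [  0.         395.44939719 195.11649179]
 [  0.           0.           1.        ]] [[-2.82186243e-05  9.83966464e-01 -1.78353573e-01  3.22267517e-01]
 [-9.99999976e-01  1.09257706e-05  2.18494167e-04 -5.13751800e-02]
 [ 2.16939583e-04  1.78353575e-01  9.83966440e-01  1.61352026e+00]
 [ 0.00000000e+00  0.00000000e+00  0.00000000e+00  1.00000000e+00]] [[-0.59516195 -0.46376788  0.6562786   1.52799931]
 [ 0.80340993 -0.36141838  0.47319048  0.65425224]
 [ 0.0177406   0.80888572  0.58769819  0.97870298]
 [ 0.          0.          0.          1.        ]] [[297.31863964   0.         255.45860975]
 [  0.         297.31863964 186.06658489]
 [  0.           0.           1.        ]] [[-1.22303796e-03  9.68652616e-01  2.48416212e-01  6.65188466e-02]
 [ 9.99998996e-01  1.00693370e-03  9.96987128e-04  2.88851258e-04]
 [ 7.15595533e-04  2.48417182e-01 -9.68652875e-01 -1.62918322e-01]
 [ 0.00000000e+00  0.00000000e+00  0.00000000e+00  1.00000000e+00]]
```

View pics/top0b.png

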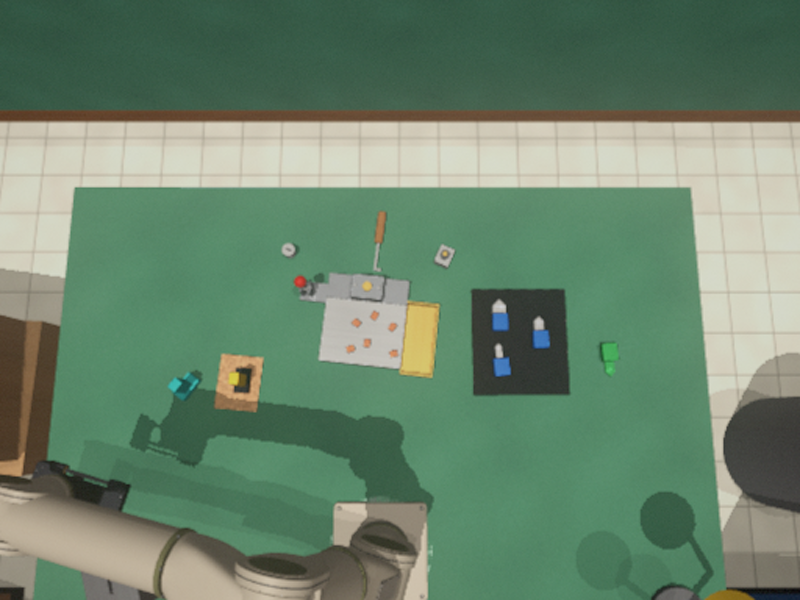

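View pics/scene0b.png

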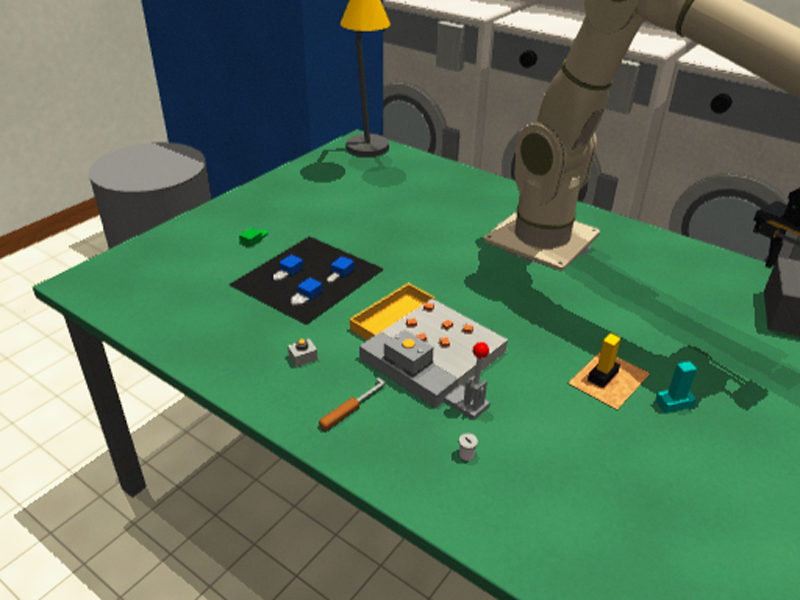

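Top view (800x600 scaling) shows the plate at (362,333) with 6 chips, tray at (420,340), the scraper on its mat at (240,380), and gauges at (500,318), (540,338) and (501,365). Lever knob is at (300,282). The decoys are turquoise (183,385) and green (610,355).

```bash
python3 - <<'E'
from h import *
a=load('top0.png');b=load('scene0.png')
s=1.5625
for n,t,c in [('knob',(300,282),(481,350)),('coin',(367,286),(409,341)),('scrtop',(235,379),(611,340)),
  ('gA',(500,318),(309,285)),('gB',(540,338),(290,262)),('gC',(501,365),(342,264)),('lock',(289,247),(468,439))]:
    P=tri(ray(a,t[0]/s,t[1]/s),ray(b,c[0]/s,c[1]/s));print(n,P.round(3))
for n,p,z in [('pFL',(319,360),.035),('pFR',(401,368),.035),('pBL',(326,299),.035),('pBR',(408,305),.035),
 ('trayFR',(432,377),.03),('trayBR',(439,304),.03)]:
    print(n,onz(a,p[0]/s,p[1]/s,z).round(3))
for p in [(357,323),(375,315),(392,327),(367,343),(350,349),(393,353)]:print('chip',onz(a,p[0]/s,p[1]/s,.044).round(3))
for p in [(220,354),(264,357),(257,411),(215,407)]:print('cork',onz(a,p[0]/s,p[1]/s,.003).round(3))
for p in [(472,290),(565,290),(569,394),(473,394)]:print('black',onz(a,p[0]/s,p[1]/s,.003).round(3))
im=cv2.imread('pics/top0.png')
out=np.hstack([cv2.resize(im[170:265,95:190],(400,400),interpolation=cv2.INTER_CUBIC)*1,cv2.resize(im[175:265,290:380],(400,400),interpolation=cv2.INTER_CUBIC)])
cv2.imwrite('pics/crop1.png',out)
E
```

```text
knob [0.646 0.193 0.141]
coin [0.648 0.033 0.082]
scrtop [0.413 0.354 0.093]
gA [ 0.574 -0.309  0.028]
gB [ 0.524 -0.414  0.022]
gC [ 0.453 -0.31   0.023]
lock [0.761 0.244 0.039]
pFL [0.465 0.156 0.035]
pFR [ 0.445 -0.054  0.035]
pBL [0.624 0.141 0.035]
pBR [ 0.608 -0.072  0.035]
trayFR [ 0.422 -0.133  0.03 ]
trayBR [ 0.612 -0.153  0.03 ]
chip [0.559 0.059 0.044]
chip [0.58  0.013 0.044]
chip [ 0.549 -0.031  0.044]
chip [0.508 0.033 0.044]
chip [0.492 0.076 0.044]
chip [ 0.482 -0.033  0.044]
cork [0.484 0.419 0.003]
cork [0.476 0.304 0.003]
cork [0.337 0.316 0.003]
cork [0.347 0.425 0.003]
black [ 0.654 -0.243  0.003]
black [ 0.654 -0.49   0.003]
black [ 0.38  -0.487  0.003]
black [ 0.38  -0.24   0.003]
```

View pics/crop1.png

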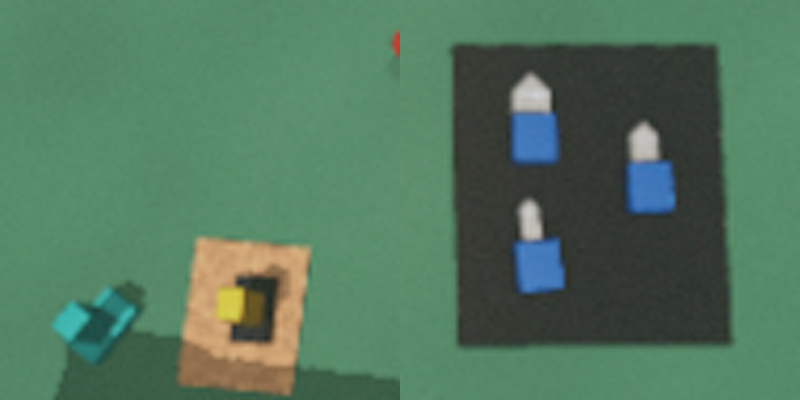

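The crop shows the medium gauge at right (650,185); wide is top-left and narrow is bottom-left. The scraper's block lies along world x, with its handle leaning left only because of perspective. Moving to hover over the scraper.

Emit:
{"method": "play_rows", "body": {"claw": [0,0,0,0,0,0,0,0], "delta_pos": [[-0.204,-0.122,0],[-0.204,-0.122,0],[-0.204,-0.122,0],[-0.204,-0.122,0],[-0.204,-0.122,0],[-0.204,-0.122,0],[-0.204,-0.122,0],[0,0,0]], "delta_rot": [[0,0,0],[0,0,0],[0,0,0],[0,0,0],[0,0,0],[0,0,0],[0,0,0],[0,0,0]]}}

```text
time: 0.95
ee_pos: [0.4074, 0.3487, 0.2226]
eef_rot: [0.148, 0.989, -0.001, 0.001]
ft_force: [-0.4, 0.3, 0.0]
width: 0.0871
grip_force: 0.0
```

Emit:
{"method": "play_rows", "body": {"claw": [0,0,0,0], "delta_pos": [[0,0,0],[0,0,0],[0,0,0],[0,0,0]], "delta_rot": [[0,0,-0.031],[0,0,-0.031],[0,0,0],[0,0,0]]}}

```text
time: 1.35
ee_pos: [0.4022, 0.355, 0.2224]
eef_rot: [0.047, 0.999, -0.0, -0.0]
ft_force: [0.5, -0.0, -0.7]
width: 0.0868
grip_force: 0.0
```

```bash
python3 - <<'E'
from h import *
w=snap('wrist','w1.png')
im=cv2.imread('pics/w1.png');cv2.imwrite('pics/w1b.png',cv2.resize(im,(800,600),interpolation=cv2.INTER_CUBIC))
E
```

```text
(no output)
```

View pics/w1b.png

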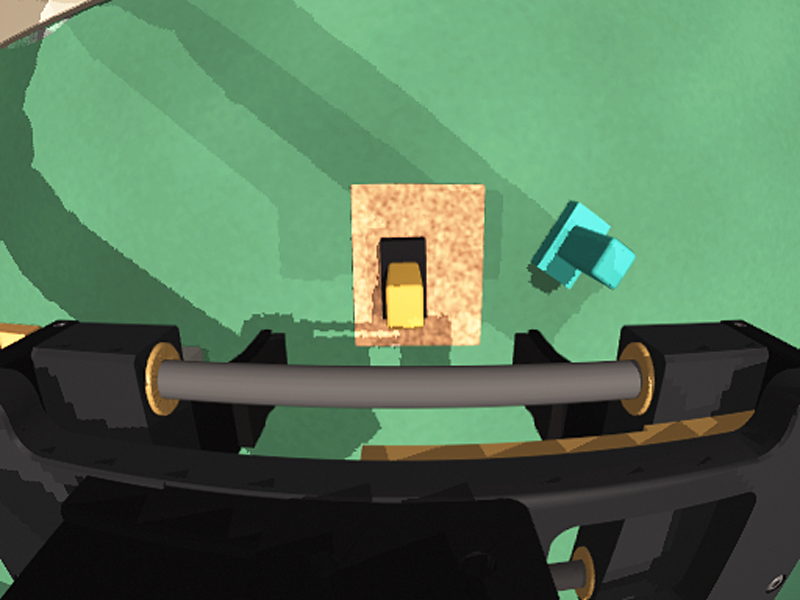

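Wrist view: mat corners (351,184)-(484,345), scraper block (379,238)-(426,320), handle top face (386,282)-(424,327), all well aligned with the tool axes. Computing the scraper pose.

```bash
python3 - <<'E'
from h import *
w=load('w1.png');a=load('top0.png');s=1.5625
f=lambda u,v,z:onz(w,u/s,v/s,z).round(4)
print('handletop',[f(*p,.103) for p in [(386,283),(424,283),(388,327),(423,327)]],f(405,305,.103))
print('block',[f(*p,.025) for p in [(379,238),(426,238),(378,320)]])
print('mat',[f(*p,.003) for p in [(351,184),(484,184),(354,345),(482,345)]])
print('tri',tri(ray(w,405/s,305/s),ray(a,233.5/s,379/s)).round(4))
hsv=cv2.cvtColor(w['im'],cv2.COLOR_RGB2HSV);m=cv2.inRange(hsv,(22,150,170),(32,255,255));m[:,:220]=0;m[:,300:]=0;m[215:]=0
ys,xs=np.nonzero(m);print(xs.min(),xs.max(),ys.min(),ys.max(),m.sum()//255)
for y in range(ys.min(),ys.max()+1,3):
    q=xs[ys==y];print(y,q.min(),q.max(),w['im'][y,258])
s0=r.read_state();Rm=R.from_quat(s0['eef_rot']);print(s0['ee_pos'],Rm.as_matrix().round(3))
E
```

```text
handletop [array([0.4023, 0.3465, 0.103 ]), array([0.4046, 0.3701, 0.103 ]), array([0.4313, 0.3448, 0.103 ]), array([0.4334, 0.3671, 0.103 ])] [0.4177 0.357  0.103 ]
block [array([0.3841, 0.3406, 0.025 ]), array([0.3876, 0.3772, 0.025 ]), array([0.4508, 0.3327, 0.025 ])]
mat [array([0.34 , 0.321, 0.003]), array([0.3498, 0.43  , 0.003 ]), array([0.479 , 0.3072, 0.003 ]), array([0.4902, 0.4202, 0.003 ])]
tri [0.415  0.3552 0.1041]
248 270 183 209 120
183 249 269 [253 223  95]
186 248 269 [254 237 113]
189 248 269 [254 237 112]
192 248 270 [254 236 110]
195 248 270 [254 236 109]
198 249 270 [254 234 108]
201 248 270 [253 234 107]
204 249 270 [253 233 106]
207 249 270 [254 234 106]
[0.40225977 0.35496161 0.22243559] [[-0.996  0.094 -0.   ]
 [ 0.094  0.996 -0.   ]
 [ 0.    -0.    -1.   ]]
```

Emit:
{"method": "play_rows", "body": {"claw": [0,0,0,0,0,0,0,0], "delta_pos": [[-0.076,0.0175,0],[0,0,0.15],[0,0,0.15],[0,0,0.15],[0,0,0.15],[0,0,0.1],[0,0,0.082],[0,0,0]], "delta_rot": [[0,0,0],[0,0,0],[0,0,0],[0,0,0],[0,0,0],[0,0,0],[0,0,0],[0,0,0]], "squeeze": 40}}

```text
time: 2.2
ee_pos: [0.4166, 0.356, 0.0639]
eef_rot: [0.047, 0.999, -0.002, -0.001]
ft_force: [-0.2, -0.1, -0.5]
width: 0.0868
grip_force: 0.0
```

Emit:
{"method": "play_rows", "body": {"claw": [0.5,0.8,1,1,1,1,1,1], "delta_pos": [[0,0,0],[0,0,0],[0,0,0],[0,0,0],[0,0,0],[0,0,0],[0,0,0],[0,0,0]], "delta_rot": [[0,0,0],[0,0,0],[0,0,0],[0,0,0],[0,0,0],[0,0,0],[0,0,0],[0,0,0]], "squeeze": 40}}

```text
time: 3.0
ee_pos: [0.4178, 0.357, 0.0661]
eef_rot: [0.046, 0.999, 0.0, -0.0]
ft_force: [-0.8, 0.5, 0.2]
width: 0.0313
grip_force: 0.0
```

Emit:
{"method": "play_rows", "body": {"claw": [1,1,1,1,1,1,1,1], "delta_pos": [[0,0,0],[0,0,0],[0,0,0],[0,0,-0.05],[0,0,-0.15],[0,0,-0.2],[0,0,-0.2],[0,0,0]], "delta_rot": [[0,0,0],[0,0,0],[0,0,0],[0,0,0],[0,0,0],[0,0,0],[0,0,0],[0,0,0]], "squeeze": 40}}

```text
time: 3.8
ee_pos: [0.42, 0.3589, 0.1925]
eef_rot: [0.046, 0.999, 0.004, 0.003]
ft_force: [-0.3, 0.1, -2.2]
width: 0.0238
grip_force: 39.8
```

Emit:
{"method": "play_rows", "body": {"claw": [1,1,1,1,1,1,1,1], "delta_pos": [[-0.088,-0.189,0],[-0.088,-0.189,0],[-0.088,-0.189,0],[-0.088,-0.189,0],[-0.088,-0.189,0],[-0.088,-0.189,0],[0,0,0],[0,0,0]], "delta_rot": [[0,0,0],[0,0,0],[0,0,0],[0,0,0],[0,0,0],[0,0,0],[0,0,0],[0,0,0]]}}

```text
time: 4.6
ee_pos: [0.502, 0.1206, 0.1859]
eef_rot: [0.047, 0.999, 0.0, -0.0]
ft_force: [-0.2, 1.7, -2.4]
width: 0.0237
grip_force: 39.8
```

```bash
python3 - <<'E'
from h import *
print({k:np.round(v,4) for k,v in r.read_state().items() if k in('ee_pos','eef_rot','width','grip_force','ft_force')})
w=snap('wrist','w2.png');snap('top','top2.png')
im=cv2.imread('pics/w2.png');cv2.imwrite('pics/w2b.png',cv2.resize(im,(800,600),interpolation=cv2.INTER_CUBIC))
E
```

```text
{'ee_pos': array([0.502 , 0.1206, 0.1859]), 'eef_rot': array([ 4.720e-02,  9.989e-01,  0.000e+00, -3.000e-04]), 'ft_force': array([-0.1973,  1.655 , -2.3747]), 'grip_force': np.float64(39.7753), 'width': np.float64(0.0237)}
```

View pics/w2b.png

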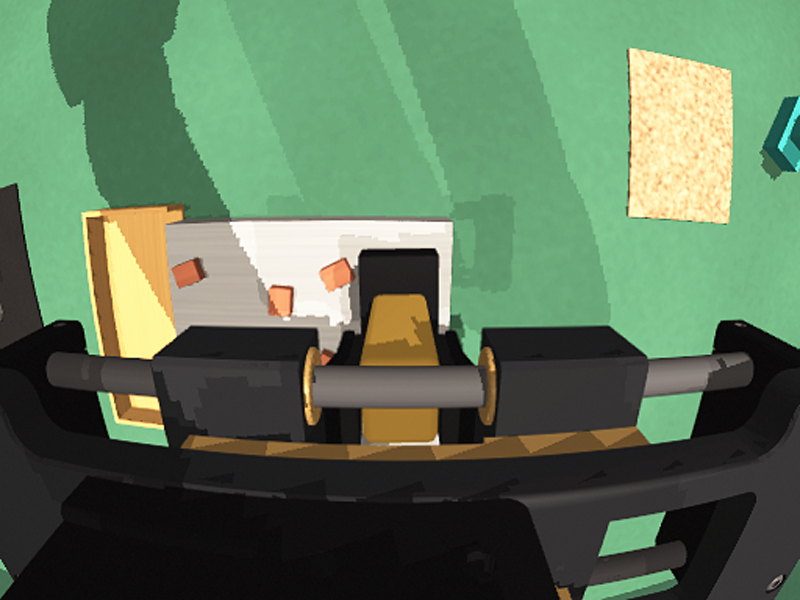

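The scraper is held square. Front plate corners are at (168,222) and (452,221), chips at (188,272), (281,300), (336,273), with clear space under the scraper. Lowering it.

Emit:
{"method": "play_rows", "body": {"claw": [1,1,1,1,1,1,1], "delta_pos": [[0,0,0.12],[0,0,0.12],[0,0,0.1],[0,0,0.06],[0,0,0.032],[0,0,0],[0,0,0]], "delta_rot": [[0,0,0],[0,0,0],[0,0,0],[0,0,0],[0,0,0],[0,0,0],[0,0,0]]}}

```text
time: 5.4
ee_pos: [0.5026, 0.1219, 0.1005]
eef_rot: [0.046, 0.999, 0.0, 0.0]
ft_force: [-0.2, -1.0, -1.3]
width: 0.0236
grip_force: 39.8
```

```bash
python3 - <<'E'
from h import *
w=load('w2.png');s=1.5625
for p in [(168,222),(452,221)]: print(onz(w,p[0]/s,p[1]/s,.035).round(4))
print(tri(ray(w,168/s,222/s),ray(load('top0.png'),401/s,368/s)),tri(ray(w,452/s,221/s),ray(load('top0.png'),319/s,360/s)))
E
```

```text
[ 0.4475 -0.0456  0.035 ]
[0.4706 0.1594 0.035 ]
[ 0.44706366 -0.05384672  0.01970473] [0.46748442 0.15711566 0.03911324]
```

Emit:
{"method": "play_rows", "body": {"claw": [1,1,1,1,1,1,1,1], "delta_pos": [[0,0,0.005],[0,-0.06,0],[0,-0.06,0],[0,-0.06,0],[0,-0.06,0],[0,-0.06,0],[0,-0.06,0],[0,-0.06,0]], "delta_rot": [[0,0,0],[0,0,0],[0,0,0],[0,0,0],[0,0,0],[0,0,0],[0,0,0],[0,0,0]]}}

```text
time: 6.2
ee_pos: [0.4944, 0.0367, 0.0988]
eef_rot: [0.046, 0.999, 0.0, 0.0]
ft_force: [-0.2, 1.0, -2.4]
width: 0.0241
grip_force: 39.8
```

Emit:
{"method": "play_rows", "body": {"claw": [1,1,1,1,1,1,1,1], "delta_pos": [[0,-0.06,0],[0,-0.06,0],[0,-0.06,0],[0,-0.06,0],[0,-0.06,0],[0,-0.06,0],[0,-0.06,0],[0,-0.06,0]], "delta_rot": [[0,0,0],[0,0,0],[0,0,0],[0,0,0],[0,0,0],[0,0,0],[0,0,0],[0,0,0]]}}

```text
time: 7.0
ee_pos: [0.4855, -0.0589, 0.0987]
eef_rot: [0.046, 0.999, 0.0, -0.0]
ft_force: [0.4, -0.0, -1.8]
width: 0.0238
grip_force: 39.8
```

Emit:
{"method": "play_rows", "body": {"claw": [1,1,1,1,1], "delta_pos": [[0,-0.02,0],[0,0,0],[0,0,0],[0,0,-0.15],[0,0,-0.1]], "delta_rot": [[0,0,0],[0,0,0],[0,0,0],[0,0,0],[0,0,0]]}}

```text
time: 7.5
ee_pos: [0.4854, -0.0612, 0.1498]
eef_rot: [0.046, 0.999, -0.0, 0.0]
ft_force: [-0.0, 0.2, -2.2]
width: 0.024
grip_force: 39.8
```

```bash
python3 - <<'E'
from h import *
w=snap('wrist','w3.png');snap('top','top3.png');snap('scene','scene3.png')
a=cv2.imread('pics/w3.png');b=cv2.imread('pics/scene3.png')
cv2.imwrite('pics/c3.png',np.hstack([cv2.resize(a[100:300,50:350],(420,280)),cv2.resize(b[170:270,210:345],(378,280),interpolation=cv2.INTER_CUBIC)]))
E
```

```text
(no output)
```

View pics/c3.png

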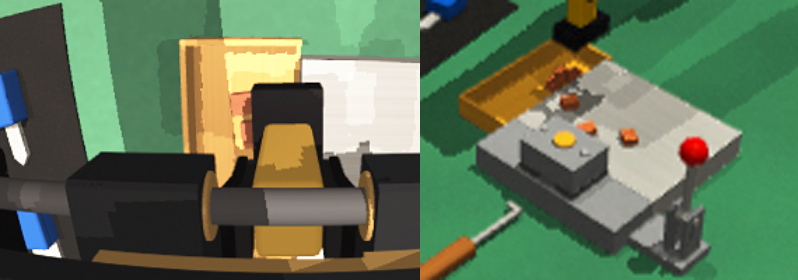

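Three chips are in the tray and three remain near the chute, at (570,100), (588,128) and (629,137). Next comes the second lane.

Emit:
{"method": "play_rows", "body": {"claw": [1,1,1,1,1,1,1,1], "delta_pos": [[0,0.21,0],[0,0.21,0],[0,0.21,0],[0,0.21,0],[-0.185,0,0],[-0.185,0,0],[0,0,0],[0,0,0.1]], "delta_rot": [[0,0,0],[0,0,0],[0,0,0],[0,0,0],[0,0,0],[0,0,0],[0,0,0],[0,0,0]]}}

```text
time: 8.45
ee_pos: [0.5757, 0.0989, 0.1287]
eef_rot: [0.046, 0.999, 0.0, 0.001]
ft_force: [0.0, 0.9, -2.0]
width: 0.0236
grip_force: 40.0
```

Emit:
{"method": "play_rows", "body": {"claw": [1,1,1,1,1,1,1,1], "delta_pos": [[0,0,0.1],[0,0,0.055],[0,0,0],[0,-0.06,0],[0,-0.06,0],[0,-0.06,0],[0,-0.06,0],[0,-0.06,0]], "delta_rot": [[0,0,0],[0,0,0],[0,0,0],[0,0,0],[0,0,0],[0,0,0],[0,0,0],[0,0,0]]}}

```text
time: 9.25
ee_pos: [0.5687, 0.0375, 0.0978]
eef_rot: [0.046, 0.999, 0.0, 0.0]
ft_force: [0.1, -0.1, -2.1]
width: 0.0234
grip_force: 40.0
```

Emit:
{"method": "play_rows", "body": {"claw": [1,1,1,1,1,1,1,1], "delta_pos": [[0,-0.06,0],[0,-0.06,0],[0,-0.06,0],[0,-0.06,0],[0,-0.06,0],[0,-0.06,0],[0,-0.06,0],[0,-0.06,0]], "delta_rot": [[0,0,0],[0,0,0],[0,0,0],[0,0,0],[0,0,0],[0,0,0],[0,0,0],[0,0,0]]}}

```text
time: 10.05
ee_pos: [0.5599, -0.0577, 0.0977]
eef_rot: [0.046, 0.999, -0.0, -0.0]
ft_force: [0.2, 0.8, -3.1]
width: 0.0239
grip_force: 40.0
```

Emit:
{"method": "play_rows", "body": {"claw": [1,1,1,1,1,1,1,1], "delta_pos": [[0,-0.06,0],[0,0,0],[0,0,0],[0,0,-0.2],[0,0,-0.2],[0,0,0],[0,0,0],[0,0,0]], "delta_rot": [[0,0,0],[0,0,0],[0,0,0],[0,0,0],[0,0,0],[0,0,0],[0,0,0],[0,0,0]]}}

```text
time: 10.85
ee_pos: [0.5583, -0.0679, 0.1765]
eef_rot: [0.046, 0.999, 0.0, -0.001]
ft_force: [-0.6, -0.2, -3.0]
width: 0.0243
grip_force: 40.0
```

```bash
python3 - <<'E'
from h import *
for n in('wrist','top','scene'): snap(n,n+'4.png')
def orange(fn):
    im=load(fn)['im'];h=cv2.cvtColor(im,cv2.COLOR_RGB2HSV);m=cv2.inRange(h,(3,120,80),(14,255,255))
    n,l,s,c=cv2.connectedComponentsWithStats(m);return [(c[i].round(1).tolist(),int(s[i,4])) for i in range(1,n) if s[i,4]>3]
print(orange('top0.png'));print(orange('top4.png'))
b=cv2.imread('pics/scene4.png');cv2.imwrite('pics/c4.png',cv2.resize(b[160:290,200:370],(800,600),interpolation=cv2.INTER_CUBIC))
E
```

```text
[([137.0, 73.3], 1588), ([332.9, 71.2], 8), ([368.8, 71.4], 5), ([377.4, 72.1], 7), ([389.0, 71.8], 5), ([399.5, 71.2], 4), ([419.5, 71.2], 4), ([425.0, 71.2], 5), ([451.7, 71.7], 7), ([471.2, 71.6], 5), ([481.2, 71.2], 6), ([492.5, 71.5], 4), ([504.7, 71.5], 10), ([246.7, 75.6], 7), ([242.8, 145.2], 53), ([189.2, 178.2], 5), ([193.8, 180.0], 11), ([239.2, 201.5], 11), ([227.7, 206.3], 10), ([250.7, 208.8], 10), ([234.6, 219.1], 10), ([223.6, 222.6], 11), ([251.4, 225.9], 11)]
[([125.7, 73.4], 1478), ([283.2, 73.3], 48), ([297.0, 72.1], 19), ([308.1, 72.4], 24), ([325.2, 71.2], 12), ([337.5, 71.0], 4), ([352.5, 71.3], 6), ([364.0, 72.0], 4), ([380.3, 71.6], 9), ([387.0, 71.5], 4), ([425.3, 71.7], 6), ([441.2, 71.5], 4), ([450.2, 71.5], 6), ([462.9, 71.9], 11), ([469.0, 71.9], 7), ([478.3, 71.4], 10), ([492.4, 71.4], 7), ([243.1, 144.9], 55), ([189.2, 178.2], 5), ([194.1, 180.1], 8), ([190.2, 182.5], 4)]
```

View pics/c4.png

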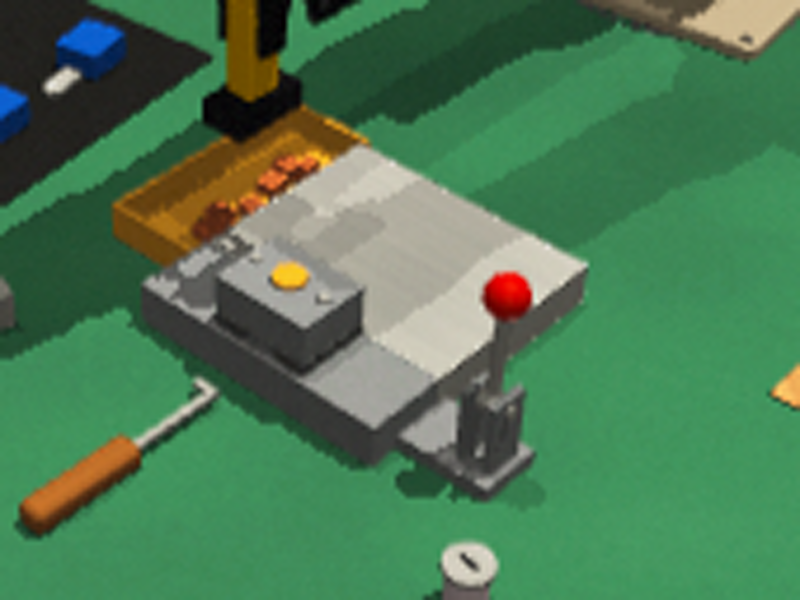

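The plate is clear: all six chips are in the tray, from (205,215) to (315,165) in the crop. Returning the scraper to the cork mat.

Emit:
{"method": "play_rows", "body": {"claw": [1,1,1,1,1,1,1,1], "delta_pos": [[0.092,0.211,0],[0.092,0.211,0],[0.092,0.211,0],[0.092,0.211,0],[0.092,0.211,0],[0.092,0.211,0],[0.092,0.211,0],[0.092,0.211,0]], "delta_rot": [[0,0,0],[0,0,0],[0,0,0],[0,0,0],[0,0,0],[0,0,0],[0,0,0],[0,0,0]]}}

```text
time: 11.8
ee_pos: [0.4423, 0.2826, 0.1772]
eef_rot: [0.046, 0.999, -0.0, -0.0]
ft_force: [1.5, 0.6, -2.8]
width: 0.0237
grip_force: 40.0
```

Emit:
{"method": "play_rows", "body": {"claw": [1,1,1,1,1,1,1,1], "delta_pos": [[0.092,0.211,0],[0.092,0.211,0],[0,0,0],[0,0,0.15],[0,0,0.15],[0,0,0.13],[0,0,0.06],[0,0,0.03]], "delta_rot": [[0,0,0],[0,0,0],[0,0,0],[0,0,0],[0,0,0],[0,0,0],[0,0,0],[0,0,0]]}}

```text
time: 12.6
ee_pos: [0.4141, 0.3679, 0.0724]
eef_rot: [0.046, 0.999, -0.001, -0.001]
ft_force: [0.8, 0.2, -2.4]
width: 0.0235
grip_force: 40.0
```

Emit:
{"method": "play_rows", "body": {"claw": [1,1,1,1], "delta_pos": [[0,0,0.015],[0,0,0],[0,0,0],[0,0,0]], "delta_rot": [[0,0,0],[0,0,0],[0,0,0],[0,0,0]]}}

```text
time: 13.0
ee_pos: [0.4149, 0.3689, 0.0716]
eef_rot: [0.046, 0.999, 0.001, 0.0]
ft_force: [-0.0, 0.2, -1.7]
width: 0.0239
grip_force: 40.0
```

Emit:
{"method": "play_rows", "body": {"claw": [1,1,1], "delta_pos": [[0,0,0.015],[0,0,0],[0,0,0]], "delta_rot": [[0,0,0],[0,0,0],[0,0,0]]}}

```text
time: 13.3
ee_pos: [0.4144, 0.3685, 0.0677]
eef_rot: [0.046, 0.999, -0.0, -0.0]
ft_force: [0.4, -0.1, -2.3]
width: 0.0234
grip_force: 40.0
```

Emit:
{"method": "play_rows", "body": {"claw": [1,1,1], "delta_pos": [[0,0,0.01],[0,0,0],[0,0,0]], "delta_rot": [[0,0,0],[0,0,0],[0,0,0]]}}

```text
time: 13.6
ee_pos: [0.4145, 0.3685, 0.0657]
eef_rot: [0.046, 0.999, -0.0, -0.0]
ft_force: [0.1, -0.8, -2.5]
width: 0.0239
grip_force: 40.0
```

Still about 1 mm up; lower a touch until contact, then release.

Emit:
{"method": "play_rows", "body": {"claw": [1,1,1,1], "delta_pos": [[0,0,0.004],[0,0,0],[0,0,0.003],[0,0,0]], "delta_rot": [[0,0,0],[0,0,0],[0,0,0],[0,0,0]]}}

```text
time: 14.0
ee_pos: [0.4145, 0.3685, 0.0643]
eef_rot: [0.046, 0.999, 0.0, -0.0]
ft_force: [-1.3, -0.7, -2.0]
width: 0.0238
grip_force: 40.0
```

Emit:
{"method": "play_rows", "body": {"claw": [0.7,0.6,0.4,0.2,0,0,0,0], "delta_pos": [[0,0,0],[0,0,0],[0,0,0],[0,0,0],[0,0,0],[0,0,0],[0,0,0],[0,0,0]], "delta_rot": [[0,0,0],[0,0,0],[0,0,0],[0,0,0],[0,0,0],[0,0,0],[0,0,0],[0,0,0]]}}

```text
time: 14.8
ee_pos: [0.4145, 0.3685, 0.0644]
eef_rot: [0.046, 0.999, 0.0, -0.0]
ft_force: [-0.3, -0.0, 0.1]
width: 0.0741
grip_force: 0.0
```

Emit:
{"method": "play_rows", "body": {"claw": [0,0,0,0,0,0,0], "delta_pos": [[0,0,-0.08],[0,0,-0.18],[0,0,-0.2],[0,0,-0.2],[0,0,-0.2],[0,0,0],[0,0,0]], "delta_rot": [[0,0,0],[0,0,0],[0,0,0],[0,0,0],[0,0,0],[0,0,0],[0,0,0]]}}

```text
time: 15.5
ee_pos: [0.4148, 0.3688, 0.2371]
eef_rot: [0.046, 0.999, 0.001, 0.001]
ft_force: [-0.2, -0.7, -1.2]
width: 0.0873
grip_force: 0.0
```

```bash
python3 - <<'E'
from h import *
for n in('wrist','top','scene'): snap(n,n+'5.png')
w=load('wrist5.png');h=cv2.cvtColor(w['im'],cv2.COLOR_RGB2HSV)
m=cv2.inRange(h,(20,120,120),(34,255,255));m[240:]=0
n,l,s,c=cv2.connectedComponentsWithStats(m)
for i in range(1,n):
    if s[i,4]>20: print(c[i],s[i],onz(w,*c[i],.103).round(3))
a=load('top5.png');b=load('top0.png')
d=np.abs(a['im'].astype(int)-b['im']).sum(2)>90
print('gauge diff',d[185:250,300:370].sum(),'scraper reg',d[220:270,130:175].sum())
print(r.read_state()['ee_pos'])
x=cv2.imread('pics/wrist5.png');y=cv2.imread('pics/scene5.png')
cv2.imwrite('pics/c5.png',np.hstack([cv2.resize(x,(400,300)),cv2.resize(y[180:280,330:463],(400,300))]))
E
```

```text
[255.00495868 176.23801653] [244 163  23  28 605] [0.414 0.368 0.103]
gauge diff 0 scraper reg 1061
[0.41404013 0.36809596 0.23498243]
```

View pics/c5.png

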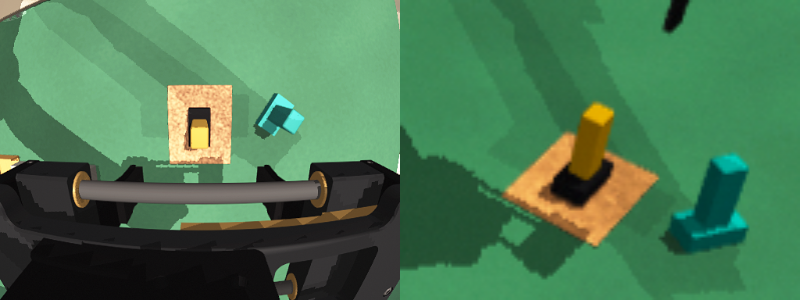

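Scraper stands on the cork mat at (0.414,0.368) and the gauges have not moved. Next, a close look at the chute.

Emit:
{"method": "play_rows", "body": {"claw": [0,0,0,0,0,0,0,0], "delta_pos": [[-0.072,-0.196,0],[-0.072,-0.196,0],[-0.072,-0.196,0],[-0.072,-0.196,0],[-0.072,-0.196,0],[-0.072,-0.196,0],[-0.072,-0.196,0],[-0.072,-0.196,0]], "delta_rot": [[0,0,0],[0,0,0],[0,0,0],[0,0,0],[0,0,0],[0,0,0],[0,0,0],[0,0,0]]}}

```text
time: 16.45
ee_pos: [0.5, 0.0439, 0.2353]
eef_rot: [0.046, 0.999, -0.0, -0.001]
ft_force: [1.5, 1.2, -0.3]
width: 0.0868
grip_force: 0.0
```

Emit:
{"method": "play_rows", "body": {"claw": [0,0,0,0], "delta_pos": [[0,0,0],[0,0,0],[0,0,0],[0,0,0]], "delta_rot": [[0,0,0],[0,0,0],[0,0,0],[0,0,0]]}}

```text
time: 16.85
ee_pos: [0.5, 0.047, 0.2359]
eef_rot: [0.045, 0.999, -0.0, -0.0]
ft_force: [-0.5, 0.2, -0.1]
width: 0.0866
grip_force: 0.0
```

```bash
python3 - <<'E'
from h import *
snap('wrist','w6.png');w=load('w6.png');print(w['p'],w['q'])
a=cv2.imread('pics/w6.png');cv2.imwrite('pics/c6.png',cv2.resize(a[100:330,100:407],(800,600),interpolation=cv2.INTER_CUBIC))
E
```

```text
[0.50004347 0.04697429 0.23590295] [ 4.48981233e-02  9.98991496e-01 -1.74571296e-05 -3.86760896e-04]
```

View pics/c6.png

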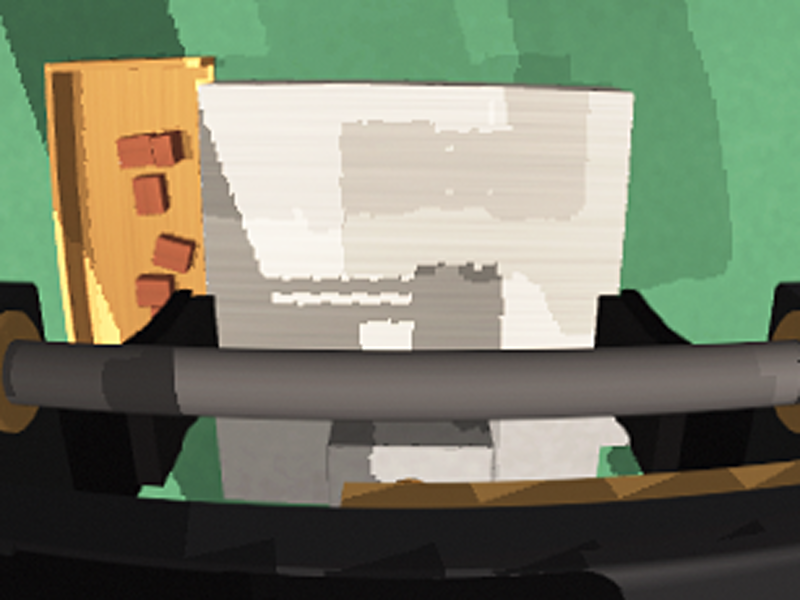

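Emit:
{"method": "play_rows", "body": {"claw": [0,0,0,0,0], "delta_pos": [[-0.15,0,0.12],[-0.17,0,0.12],[0,0,0],[0,0,0],[0,0,0]], "delta_rot": [[0,0,0],[0,0,0],[0,0,0],[0,0,0],[0,0,0]]}}

```text
time: 17.4
ee_pos: [0.5639, 0.0403, 0.1892]
eef_rot: [0.046, 0.999, 0.0, 0.0]
ft_force: [-0.2, 0.3, 0.6]
width: 0.0868
grip_force: 0.0
```

```bash
python3 - <<'E'
from h import *
w=load('w6.png');f=lambda u,v,z:onz(w,100+u/2.606,100+v/2.609,z)
A,B=f(198,84,.035),f(633,93,.035);C,D=f(329,446,.078),f(493,446,.078)
print(A,B,C,D,'yaw',[np.degrees(np.arctan2(-(q-p)[0],(q-p)[1])) for p,q in((A,B),(C,D))],np.linalg.norm(B-A),np.linalg.norm(D-C),(A+B)/2,(C+D)/2)
snap('wrist','w7.png');w=load('w7.png');print(w['p'],w['q'])
a=cv2.imread('pics/w7.png');cv2.imwrite('pics/c7.png',cv2.resize(a[130:280,150:350],(800,600),interpolation=cv2.INTER_CUBIC))
E
```

```text
[ 0.4483323  -0.04828268  0.035     ] [0.47134336 0.15970515 0.035     ] [ 0.62069546 -0.00072903  0.078     ] [0.62790703 0.07718045 0.078     ] yaw [np.float64(-6.313331593966342), np.float64(-5.288431825710062)] 0.20925688256348 0.07824253570930961 [0.45983783 0.05571123 0.035     ] [0.62430125 0.03822571 0.078     ]
[0.56393981 0.04030048 0.18922113] [4.56842686e-02 9.98955779e-01 3.35535932e-04 4.30876351e-04]
```

View pics/c7.png

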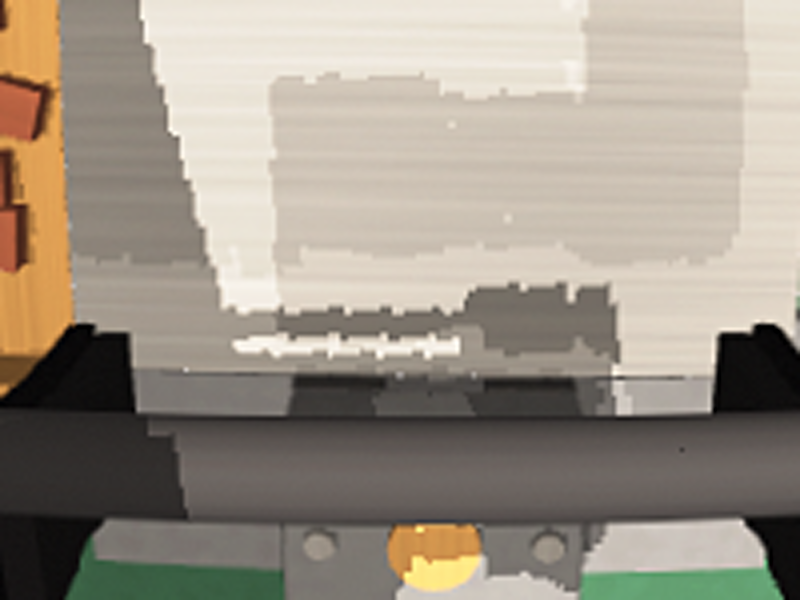

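```bash
cat > fit.py <<'E'
from h import *
from scipy.optimize import least_squares
L=[];s=1.5625
w6=load('w6.png');w7=load('w7.png');w2=load('w2.png');t=load('top0.png');sc=load('scene4.png')
F6=lambda u,v:(100+u/2.606,100+v/2.609);F7=lambda u,v:(150+u/4,130+v/4);F=lambda u,v:(u/s,v/s);F4=lambda u,v:(200+u/4.706,160+v/4.615)
L+=[(w6,F6(198,84),(-95,-105,35),0),(w6,F6(633,93),(-95,105,35),0),(w6,F6(329,446),(70,-40,78),0),(w6,F6(493,446),(70,40,78),0)]
L+=[(w7,F7(293,377),(70,-40,35),0),(w7,F7(582,377),(70,40,35),0),(w2,F(452,221),(-95,105,35),0)]
L+=[(t,F(319,360),(-95,105,35),1),(t,F(401,368),(-95,-105,35),1),(t,F(326,299),(70,105,35),1)]
L+=[(sc,F4(588,266),(-95,105,35),2),(sc,F4(368,147),(-95,-105,35),2),(sc,F4(302,318),(130,40,78),2),(sc,F4(362,290),(70,40,78),2),(sc,F4(217,275),(130,-40,78),2)]
def P(p,j):
    c,q=np.cos(p[2]),np.sin(p[2]);return np.array([p[0]+c*j[0]-q*j[1],p[1]+q*j[0]+c*j[1],j[2]])
def res(p,sel):
    o=[]
    for c,uv,j,k in L:
        if k not in sel: continue
        # convert to approx mm
        o+=list((proj(c,P(p,np.array(j)/1e3))-uv))
    return np.array(o)
for sel in((0,),(1,),(2,),(0,1,2)):
    q=least_squares(res,[.548,.0416,-.094],args=(sel,),loss='soft_l1');print(sel,q.x[:2].round(4),np.degrees(q.x[2]).round(2),res(q.x,sel).reshape(-1,2).round(1).tolist())
E
python3 fit.py
```

```text
(0,) [0.5545 0.0457] -5.92 [[-0.4, 0.7], [0.1, -0.4], [-0.6, -0.4], [0.8, 0.2], [0.7, -0.5], [-2.0, 0.2], [0.5, 0.2]]
(1,) [0.5483 0.0428] -4.93 [[0.0, 0.6], [-0.0, 0.0], [-0.0, -0.8]]
(2,) [0.5538 0.0498] -7.38 [[0.6, 0.5], [-0.5, -0.8], [-0.0, 2.3], [0.6, -0.8], [-0.8, -0.5]]
(0, 1, 2) [0.5543 0.0458] -5.92 [[-0.4, 0.6], [0.2, -0.6], [-0.5, -0.6], [0.9, -0.0], [0.8, -0.7], [-1.9, -0.0], [0.5, 0.0], [-1.0, -1.3], [-1.2, -1.0], [-0.4, -2.6], [-0.7, -0.6], [-2.5, -1.1], [-0.2, 2.2], [0.1, -1.1], [-1.4, -0.3]]
```

Emit:
{"method": "play_rows", "body": {"claw": [0,0,0,0,0,0,0,0], "delta_pos": [[0,0,-0.15],[0.013,-0.227,0],[0.013,-0.227,0],[0.013,-0.227,0],[0.013,-0.227,0],[0.013,-0.227,0],[0.013,-0.227,0],[0.013,-0.227,0]], "delta_rot": [[0,0,0],[0,0,0],[0,0,0],[0,0,0],[0,0,0],[0,0,0],[0,0,0],[0,0,0]]}}

```text
time: 18.25
ee_pos: [0.5164, -0.2762, 0.22]
eef_rot: [0.046, 0.999, 0.0, 0.002]
ft_force: [1.3, -0.0, 0.2]
width: 0.0869
grip_force: 0.0
```

Emit:
{"method": "play_rows", "body": {"claw": [0,0,0,0,0,0], "delta_pos": [[0.013,-0.227,0],[0.013,-0.227,0],[0.013,-0.227,0],[0,0,0],[0,0,0],[0,0,0]], "delta_rot": [[0,0,0],[0,0,0],[0,0,0],[0,0,0],[0,0,0],[0,0,0]]}}

```text
time: 18.85
ee_pos: [0.4973, -0.4085, 0.219]
eef_rot: [0.045, 0.999, 0.0, 0.001]
ft_force: [0.5, 0.5, -0.4]
width: 0.087
grip_force: 0.0
```

```bash
cat > gm.py <<'E'
from h import *
import sys
def blobs(fn):
    w=load(fn);h=cv2.cvtColor(w['im'],cv2.COLOR_RGB2HSV)
    m=cv2.inRange(h,(100,140,140),(120,255,255))
    n,l,s,c=cv2.connectedComponentsWithStats(m)
    for i in range(1,n):
        if s[i,4]<150: continue
        q=cv2.minAreaRect(cv2.findContours((l==i).astype(np.uint8),0,1)[0][0]);B=cv2.boxPoints(q)
        W=np.array([onz(w,*b,.029) for b in B]);print(c[i].round(1),s[i].tolist(),'ctr',W.mean(0).round(4))
        for k in range(4):
            e=W[(k+1)%4]-W[k];print('   px',B[k].round(1),'edge',np.linalg.norm(e).round(4),np.degrees(np.arctan2(e[1],e[0])).round(1))
if __name__=='__main__':
    fn=sys.argv[1];snap('wrist',fn);w=load(fn);print(w['p'],w['q']);blobs(fn)
    a=cv2.imread('pics/'+fn);cv2.imwrite('pics/b'+fn,cv2.resize(a,(800,600),interpolation=cv2.INTER_CUBIC))
E
python3 gm.py w8.png
```

```text
[ 0.49734789 -0.40848862  0.2190332 ] [4.51482813e-02 9.98979845e-01 4.59300016e-04 8.31564678e-04]
[332.1 124.3] [315, 105, 35, 40, 1123] ctr [ 0.4536 -0.3112  0.029 ]
   px [314.  108.7] edge 0.0392 95.5
   px [345.  104.1] edge 0.0449 5.7
   px [350.4 140.2] edge 0.0399 -85.5
   px [319.4 144.8] edge 0.0442 -175.1
[252.4 187.9] [236, 169, 34, 39, 1121] ctr [ 0.5234 -0.4145  0.029 ]
   px [235.  170.2] edge 0.0388 89.8
   px [266.9 167.4] edge 0.0476 0.2
   px [270.1 204.8] edge 0.0401 -90.0
   px [238.2 207.6] edge 0.0478 178.6
[334.4 206.5] [321, 194, 30, 38, 602] ctr [ 0.5667 -0.3108  0.029 ]
   px [321. 194.] edge 0.0386 84.5
   px [350. 194.] edge 0.0517 0.5
   px [350. 231.] edge 0.0403 -96.9
   px [321. 231.] edge 0.0505 178.7
```

View pics/bw8.png

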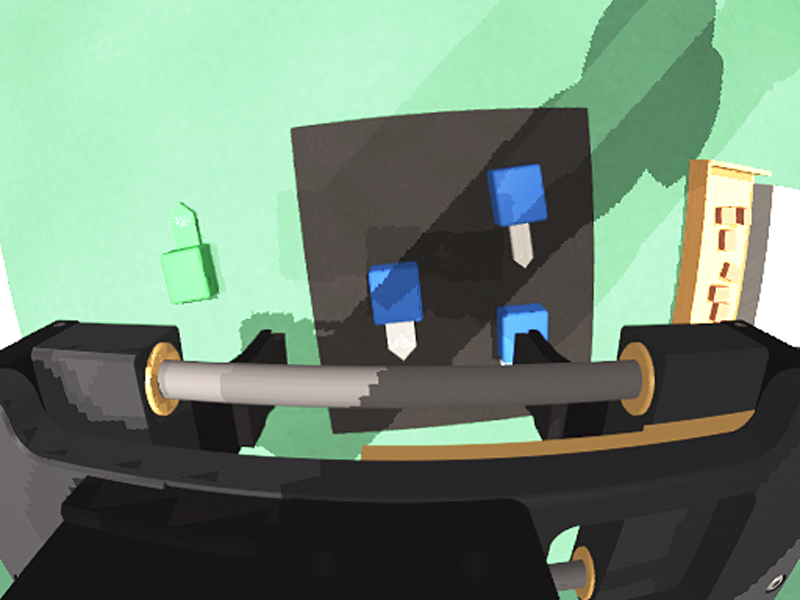

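The medium gauge handle is at (396,293) in the view, blade pointing to +x at yaw ≈0. It has not been knocked. Grasping it.

Emit:
{"method": "play_rows", "body": {"claw": [0,0,0,0,0,0,0,0], "delta_pos": [[0,0,0],[-0.138,-0.03,0],[0,0,0.2],[0,0,0.2],[0,0,0.2],[0,0,0.2],[0,0,0.1],[0,0,0.08]], "delta_rot": [[0,0,-0.029],[0,0,0],[0,0,0],[0,0,0],[0,0,0],[0,0,0],[0,0,0],[0,0,0]]}}

```text
time: 19.7
ee_pos: [0.5247, -0.4138, 0.0209]
eef_rot: [-0.001, 1.0, 0.001, -0.0]
ft_force: [0.5, 0.2, 0.9]
width: 0.0873
grip_force: 0.0
```

Emit:
{"method": "play_rows", "body": {"claw": [0,0,0,0], "delta_pos": [[0,0,0.04],[0,0,0.02],[0,0,0],[0,0,0]], "delta_rot": [[0,0,0],[0,0,0],[0,0,0],[0,0,0]]}}

```text
time: 20.1
ee_pos: [0.5248, -0.4163, 0.0115]
eef_rot: [0.0, 1.0, -0.0, 0.001]
ft_force: [-0.6, -0.5, 0.7]
width: 0.0871
grip_force: 0.0
```

Emit:
{"method": "play_rows", "body": {"claw": [0,0,0.3,0.5,0.7,1,1,1], "delta_pos": [[0,0,0.02],[0,0,0],[0,0,0],[0,0,0],[0,0,0],[0,0,0],[0,0,0],[0,0,0]], "delta_rot": [[0,0,0],[0,0,0],[0,0,0],[0,0,0],[0,0,0],[0,0,0],[0,0,0],[0,0,0]], "squeeze": 30}}

```text
time: 20.9
ee_pos: [0.5241, -0.4159, 0.0063]
eef_rot: [0.0, 1.0, 0.0, -0.0]
ft_force: [-0.5, -1.3, 0.6]
width: 0.0469
grip_force: 0.0
```

Emit:
{"method": "play_rows", "body": {"claw": [1,1,1,1], "delta_pos": [[0,0,0],[0,0,0],[0,0,0],[0,0,0]], "delta_rot": [[0,0,0],[0,0,0],[0,0,0],[0,0,0]]}}

```text
time: 21.3
ee_pos: [0.5241, -0.4159, 0.0063]
eef_rot: [0.0, 1.0, 0.0, -0.0]
ft_force: [-0.4, -0.0, 0.1]
width: 0.0403
grip_force: 30.0
```

Emit:
{"method": "play_rows", "body": {"claw": [1,1,1,1,1,1,1,1], "delta_pos": [[0,0,-0.1],[0,0,-0.2],[0,0,-0.25],[-0.01,0.231,0],[-0.01,0.231,0],[-0.01,0.231,0],[-0.01,0.231,0],[-0.01,0.231,0]], "delta_rot": [[0,0,0],[0,0,0],[0,0,0],[0,0,0],[0,0,0],[0,0,0],[0,0,0],[0,0,0]]}}

```text
time: 22.1
ee_pos: [0.5341, -0.1831, 0.1164]
eef_rot: [0.0, 1.0, 0.0, 0.0]
ft_force: [0.6, 1.2, -0.2]
width: 0.04
grip_force: 30.0
```

Emit:
{"method": "play_rows", "body": {"claw": [1,1,1,1,1,1,1,1], "delta_pos": [[-0.01,0.231,0],[-0.01,0.231,0],[-0.01,0.231,0],[-0.01,0.231,0],[-0.01,0.231,0],[0,0,0],[0,0,0],[0,0,0]], "delta_rot": [[0,0,0],[0,0,0],[0,0,0],[0,0,0],[0,0,0],[0,0,0.0328],[0,0,0],[0,0,0]]}}

```text
time: 22.9
ee_pos: [0.5445, 0.0449, 0.1163]
eef_rot: [0.051, 0.999, -0.0, 0.0]
ft_force: [-0.5, 0.3, -0.2]
width: 0.0398
grip_force: 30.0
```

```bash
python3 - <<'E'
from h import *
s=r.read_state();print(s['ee_pos'],s['eef_rot'],s['width'],s['grip_force'])
w=dict(load('w7.png'));w['q']=s['eef_rot']
c,q=np.cos(np.radians(-5.9)),np.sin(np.radians(-5.9))
J=lambda x,y,z:np.array([.5544+c*x-q*y,.0457+q*x+c*y,z])
for gx,z in((-.03,.039),(-.01,.039),(.02,.039),(-.01,.116)):
    w['p']=J(gx,0,z)
    print(gx,z,'slot',proj(w,J(.07,0,.035)),'chutetop',proj(w,J(.07,0,.078)),'tip',proj(w,J(gx+.0625,0,z)),'shoulder',proj(w,J(gx+.0225,0,z+.02)),proj(w,J(gx-.0225,0,z+.02)))
snap('wrist','w9.png')
E
```

```text
[0.54449529 0.04488422 0.11634029] [ 5.13205795e-02  9.98682199e-01 -2.50857419e-04  3.94454026e-06] 0.03980685940732518 29.999492838978767
-0.03 0.039 slot [255.74783286 344.58815203] chutetop [255.72007525 388.24756873] tip [255.72225495 310.56684206] shoulder [255.67089773 277.03741215] [255.61031556 200.23153392]
-0.01 0.039 slot [255.73635031 325.61765028] chutetop [255.70663451 369.73150383] tip [255.72225495 310.56684206] shoulder [255.67089773 277.03741215] [255.61031556 200.23153392]
0.02 0.039 slot [255.71512412 292.61378918] chutetop [255.68122    335.78659318] tip [255.72225495 310.56684206] shoulder [255.67089773 277.03741215] [255.61031556 200.23153392]
-0.01 0.116 slot [255.76508081 272.25664874] chutetop [255.75176817 298.76408816] tip [255.72225495 310.56684206] shoulder [255.67089773 277.03741215] [255.61031556 200.23153392]
```

```bash
python3 - <<'E'
from h import *
w=load('w9.png');h=cv2.cvtColor(w['im'],cv2.COLOR_RGB2HSV);m=cv2.inRange(h,(100,140,60),(120,255,255))
n,l,s,c=cv2.connectedComponentsWithStats(m);
for i in range(1,n):
    if s[i,4]>100:print(c[i],s[i])
i=1+np.argmax(s[1:,4])
for v in range(s[i,1],s[i,1]+s[i,3],5):
    x=np.nonzero(l[v]==i)[0];print(v,x.min(),x.max(),(x.min()+x.max()+1)/2)
M=R.from_quat(w['q']).as_matrix();print([proj(w,w['p']+M@np.array([.0225,y,-.0227])).round(1) for y in(-.02,0,.02)])
a=cv2.imread('pics/w9.png');cv2.imwrite('pics/c9.png',cv2.resize(a[90:300,115:395],(800,600),interpolation=cv2.INTER_CUBIC))
E
```

```text
[254.9647651 214.0261745] [ 216  194   78   40 2980]
[255.72074074 270.57333333] [ 220  261   73   20 1350]
194 233 286 260.0
199 221 289 255.5
204 219 291 255.5
209 217 293 255.5
214 216 293 255.0
219 217 293 255.5
224 217 293 255.5
229 217 293 255.5
[array([215.4, 201.8]), array([255.6, 201.8]), array([295.8, 201.7])]
```

View pics/c9.png

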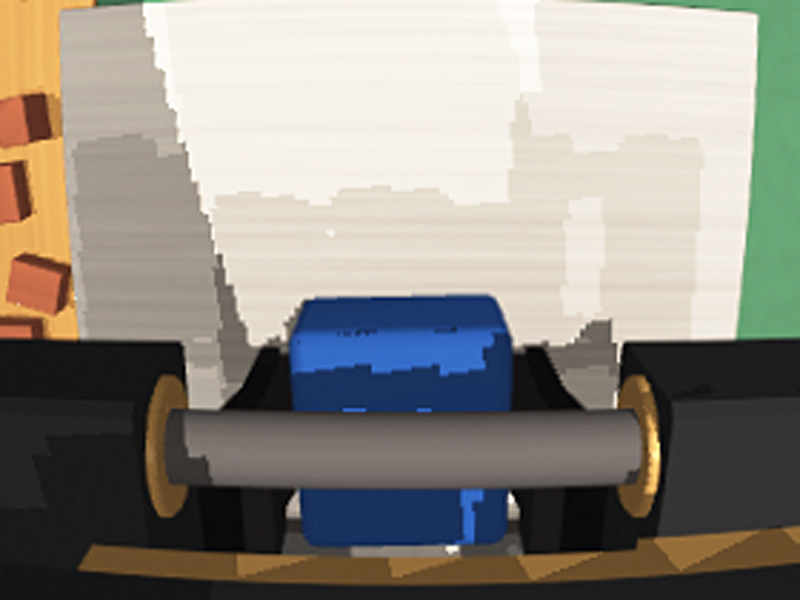

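```bash
python3 - <<'E'
from h import *
from scipy.optimize import least_squares
w=load('w9.png');g=cv2.cvtColor(w['im'],cv2.COLOR_RGB2HSV)
P={-1:[],1:[]}
for v in range(98,205,3):
    # plate: low saturation
    sat=g[v,:,1]<60
    row=np.where(sat)[0]; row=row[(row>120)&(row<395)]
    P[-1].append(onz(w,row.min(),v+.5,.035)[:2]);P[1].append(onz(w,row.max()+1,v+.5,.035)[:2])
for k in P:P[k]=np.array(P[k])
def f(p):
    n=np.array([-np.sin(p[1]),np.cos(p[1])]);return np.r_[P[1]@n-p[0]-.105,P[-1]@n-p[0]+.105]*1e3
q=least_squares(f,[.1,-.1],loss='soft_l1');print(q.x[0],np.degrees(q.x[1]),f(q.x).round(1))
for k in P:
    b=np.polyfit(P[k][:,0],P[k][:,1],1);print(k,np.degrees(np.arctan(b[0])),P[k][[0,-1]])
n=lambda a:np.array([-np.sin(a),np.cos(a)])
print('fit0 offset',n(np.radians(-5.92))@[.5545,.0457],'TCP offset',n(q.x[1])@w['p'][:2], 'slot y from this yaw, fit',n(q.x[1])@[.5545+.07*.9947,.0457-.07*.103])
E
```

```text
0.10540477732249817 -6.1812035091285455 [ 0.3 -0.6  0.4 -0.4 -0.3 -0.2 -0.1 -0.   0.1  0.3  0.4 -0.4 -0.3 -0.1
  0.1  0.3 -0.5 -0.3 -0.1  0.1  0.3  0.6 -0.2  0.1  0.3 -0.4 -0.1  0.1
 -0.6 -0.3  0.   0.4 -0.3  0.   0.4 -0.3  0.1  0.  -0.  -0.1 -0.2 -0.2
 -0.3 -0.4  0.4  0.3  0.2  0.1 -0.  -0.2  0.6  0.5  0.3  0.2 -0.  -0.2
  0.6  0.4  0.2 -0.1 -0.3  0.5  0.2 -0.  -0.3 -0.5  0.2 -0.1 -0.4  0.3
  0.  -0.3]
-1 -6.211162941602906 [[ 0.45309448 -0.04858644]
 [ 0.54621912 -0.05904636]]
1 -6.152306137310444 [[0.47445968 0.16054478]
 [0.5679847  0.14981316]]
fit0 offset 0.10264726607370449 TCP offset 0.10325083497179073 slot y from this yaw, fit 0.10546820394697672
```

Emit:
{"method": "play_rows", "body": {"claw": [1,1,1,1,1,1,1,1], "delta_pos": [[0,0.0105,0.1],[0,0,0.1],[0,0,0.1],[0,0,0.06],[0,0,0],[0,0,0.02],[0,0,0],[0,0,0]], "delta_rot": [[0,0,0.0017],[0,0,0],[0,0,0],[0,0,0],[0,0,0],[0,0,0],[0,0,0],[0,0,0]]}}

```text
time: 23.75
ee_pos: [0.5452, 0.0482, 0.041]
eef_rot: [0.055, 0.999, 0.0, 0.001]
ft_force: [-0.3, -0.3, -0.9]
width: 0.0399
grip_force: 30.0
```

```bash
cat > off.py <<'E'
from h import *
s=r.read_state();a=np.radians(-6.18);n=np.array([-np.sin(a),np.cos(a)]);t=np.array([np.cos(a),np.sin(a)])
p=s['ee_pos'];x=R.from_quat(s['eef_rot']).as_matrix()[:,0]
print('lat mm',(n@p[:2]-.1054)*1e3,'jig x mm',(t@(p[:2]-np.array([.5545,.0457])))*1e3,'z',p[2],'yaw',np.degrees(np.arctan2(-x[1],-x[0])),s['ft_force'].round(2),s['torque'].round(2),s['width'],s['grip_force'])
E
python3 off.py
```

```text
lat mm 1.180502228406488 jig x mm -9.475192180840953 z 0.04099843999022648 yaw -6.256429982380472 [-0.33 -0.27 -0.89] [-0.04 -0.02 -0.03] 0.03989612105026902 29.99947459436953
```

Emit:
{"method": "play_rows", "body": {"claw": [1,1,1,1], "delta_pos": [[0,-0.003,0.004],[0,0,0],[0,0,0],[0,0,0]], "delta_rot": [[0,0,0],[0,0,0],[0,0,0],[0,0,0]]}}

```text
time: 24.15
ee_pos: [0.5447, 0.0476, 0.0396]
eef_rot: [0.055, 0.999, 0.0, 0.0]
ft_force: [0.5, 0.6, -0.8]
width: 0.0399
grip_force: 30.0
```

```bash
python3 off.py
```

```text
lat mm 0.5990972047037607 jig x mm -9.906659683765607 z 0.039624069266282126 yaw -6.257658987410337 [ 0.52  0.63 -0.85] [0.03 0.02 0.02] 0.039865213504637266 29.99953316990286
```

Emit:
{"method": "play_rows", "body": {"claw": [1,1,1,1,1,1,1,1], "delta_pos": [[-0.03,-0.0025,0],[-0.03,0,0],[-0.025,0,0],[-0.025,0,0],[-0.02,0,0],[-0.02,0,0],[0,0,0],[0,0,0]], "delta_rot": [[0,0,0],[0,0,0],[0,0,0],[0,0,0],[0,0,0],[0,0,0],[0,0,0],[0,0,0]]}}

```text
time: 24.95
ee_pos: [0.5744, 0.0437, 0.0394]
eef_rot: [0.055, 0.999, -0.0, -0.0]
ft_force: [-0.1, 0.4, -0.6]
width: 0.0401
grip_force: 30.0
```

```bash
python3 off.py
```

```text
lat mm -0.09454458718294312 jig x mm 19.99130408054615 z 0.0394328271208647 yaw -6.264969285719311 [-0.1   0.43 -0.63] [0.04 0.01 0.05] 0.040145473218100684 29.999462831765413
```

Emit:
{"method": "play_rows", "body": {"claw": [1,1,1,1,1,1,1], "delta_pos": [[-0.025,0,0],[-0.025,0,0],[-0.025,0,0],[-0.025,0,0],[-0.02,0,0],[0,0,0],[0,0,0]], "delta_rot": [[0,0,0],[0,0,0],[0,0,0],[0,0,0],[0,0,0],[0,0,0],[0,0,0]]}}

```text
time: 25.65
ee_pos: [0.5983, 0.0411, 0.0394]
eef_rot: [0.055, 0.999, -0.0, -0.0]
ft_force: [0.4, 0.0, -0.4]
width: 0.04
grip_force: 30.0
```

```bash
python3 off.py
```

```text
lat mm -0.1689633144164593 jig x mm 44.04191568973069 z 0.03940159169406199 yaw -6.269937804655898 [ 0.45  0.05 -0.44] [ 0.01  0.02 -0.01] 0.04002358463380689 29.999467958696187
```

Smooth. Creeping to shoulder contact.

Emit:
{"method": "play_rows", "body": {"claw": [1,1,1,1], "delta_pos": [[-0.01,0,0],[-0.008,0,0],[0,0,0],[0,0,0]], "delta_rot": [[0,0,0],[0,0,0],[0,0,0],[0,0,0]]}}

```text
time: 26.05
ee_pos: [0.5995, 0.0412, 0.0388]
eef_rot: [0.055, 0.999, 0.0, -0.003]
ft_force: [-8.3, 0.6, 2.5]
width: 0.0401
grip_force: 30.0
```

Emit:
{"method": "play_rows", "body": {"claw": [1,1,1], "delta_pos": [[-0.008,0,0],[0,0,0],[0,0,0]], "delta_rot": [[0,0,0],[0,0,0],[0,0,0]]}}

```text
time: 26.35
ee_pos: [0.5999, 0.0412, 0.0384]
eef_rot: [0.054, 0.999, 0.0, -0.004]
ft_force: [-14.5, 2.1, 6.3]
width: 0.0398
grip_force: 30.0
```

```bash
python3 off.py
```

```text
lat mm 0.15691199227776953 jig x mm 45.59298772276935 z 0.03843332854233128 yaw -6.242773787037009 [-14.48   2.13   6.27] [ 0.37  3.01 -0.16] 0.03984597589364168 30.00066421693191
```

Emit:
{"method": "play_rows", "body": {"claw": [1,1,0.6,0.4,0.2,0,0,0], "delta_pos": [[0.014,0,0],[0,0,0],[0,0,0],[0,0,0],[0,0,0],[0,0,0],[0,0,0],[0,0,0]], "delta_rot": [[0,0,0],[0,0,0],[0,0,0],[0,0,0],[0,0,0],[0,0,0],[0,0,0],[0,0,0]]}}

```text
time: 27.15
ee_pos: [0.6009, 0.0409, 0.0396]
eef_rot: [0.055, 0.999, 0.0, 0.0]
ft_force: [0.3, -0.5, 0.4]
width: 0.0715
grip_force: 0.0
```

Emit:
{"method": "play_rows", "body": {"claw": [0,0,0,0,0,0,0,0], "delta_pos": [[0,0,0],[0,0,-0.15],[0,0,-0.2],[0,0,-0.2],[0,0,-0.2],[0,0,-0.05],[0,0,0],[0,0,0]], "delta_rot": [[0,0,0],[0,0,0],[0,0,0],[0,0,0],[0,0,0],[0,0,0],[0,0,0],[0,0,0]]}}

```text
time: 27.95
ee_pos: [0.6001, 0.041, 0.1982]
eef_rot: [0.055, 0.999, -0.0, -0.001]
ft_force: [-1.0, 0.4, -0.9]
width: 0.0871
grip_force: 0.0
```

```bash
python3 - <<'E'
from h import *
for n in('wrist','scene'): snap(n,n+'10.png')
a=cv2.imread('pics/wrist10.png');b=cv2.imread('pics/scene10.png')
cv2.imwrite('pics/c10.png',np.hstack([cv2.resize(a[60:360,60:460],(400,300)),cv2.resize(b[180:270,210:330],(400,300),interpolation=cv2.INTER_CUBIC)]))
# knob in wrist view
w=load('wrist10.png');h=cv2.cvtColor(w['im'],cv2.COLOR_RGB2HSV);m=cv2.inRange(h,(0,180,120),(4,255,255))|cv2.inRange(h,(172,180,120),(180,255,255))
n,l,s,c=cv2.connectedComponentsWithStats(m)
for i in range(1,n):
    if s[i,4]>20:print(c[i],s[i],onz(w,*c[i],.145))
s=load('scene10.png');print(r.read_state()['ee_pos'],r.read_state()['eef_rot'])
a=np.radians(-6.18);t=np.array([np.cos(a),np.sin(a)]);n=np.array([-t[1],t[0]]);print('knob model',np.array([.5545,.0457])+.085*t+.158*n)
E
```

```text
[0.59982052 0.04090211 0.19763359] [ 5.45914196e-02  9.98507761e-01 -3.30637328e-04 -1.38494638e-03]
knob model [0.6560151  0.19363135]
```

View pics/c10.png

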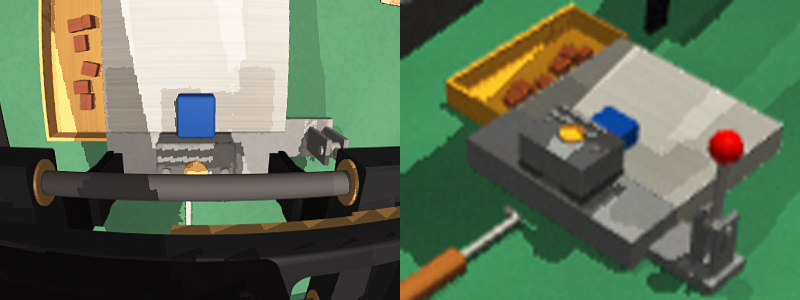

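The gauge sits against the chute, with its handle at (195,115) in the wrist crop, and the lever is upright. Next, locate the knob from a wrist view.

Emit:
{"method": "play_rows", "body": {"claw": [0,0,0,0,0,0,0,0], "delta_pos": [[0,0,-0.22],[-0.091,0.202,0],[-0.091,0.202,0],[-0.091,0.202,0],[-0.091,0.202,0],[0,0,0],[0,0,0],[0,0,0]], "delta_rot": [[0,0,0],[0,0,0],[0,0,0],[0,0,0],[0,0,0],[0,0,0],[0,0,0],[0,0,0]]}}

```text
time: 28.85
ee_pos: [0.6905, 0.192, 0.2427]
eef_rot: [0.055, 0.998, -0.001, -0.001]
ft_force: [1.2, 0.1, 0.7]
width: 0.0871
grip_force: 0.0
```

```bash
cat > knob.py <<'E'
from h import *
import sys
def kb(fn):
    w=load(fn);h=cv2.cvtColor(w['im'],cv2.COLOR_RGB2HSV);m=cv2.inRange(h,(0,160,90),(4,255,255))|cv2.inRange(h,(172,160,90),(180,255,255))
    n,l,s,c=cv2.connectedComponentsWithStats(m);i=1+np.argmax(s[1:,4]);print(fn,c[i].round(1),s[i]);return w,c[i]
R_=[]
for n in('wrist','top','scene'):
    snap(n,n+sys.argv[1]+'.png')
    try: w,c=kb(n+sys.argv[1]+'.png');print(onz(w,*c,.145).round(4));R_.append(ray(w,*c))
    except Exception as e: print(e)
print(tri(*R_[:3]).round(4));s=r.read_state();print(s['ee_pos'],s['eef_rot'])
E
python3 knob.py 11
```

```text
wrist11.png [252.9 142.2] [237 126  33  34 876]
[0.6509 0.1939 0.145 ]
top11.png [193.6 179.3] [193 177   2   6   9]
[0.6494 0.1862 0.145 ]
scene11.png [307.5 223.7] [303 219  10  10  82]
[0.6489 0.1945 0.145 ]
[0.6496 0.1915 0.1433]
[0.69064018 0.19218728 0.24397097] [5.55088144e-02 9.98458177e-01 6.70415963e-05 1.88192816e-04]
```

Emit:
{"method": "play_rows", "body": {"claw": [0,0,0,0,0,0,0,0], "delta_pos": [[0.198,-0.0125,0],[0,0,0],[0,0,0.2],[0,0,0.2],[0,0,0.13],[0,0,0.06],[0,0,0],[0,0,0]], "delta_rot": [[0,0,0],[0,0,0],[0,0,0],[0,0,0],[0,0,0],[0,0,0],[0,0,0],[0,0,0]]}}

```text
time: 29.8
ee_pos: [0.652, 0.1953, 0.1273]
eef_rot: [0.055, 0.998, 0.0, 0.001]
ft_force: [0.1, 0.1, -0.1]
width: 0.0871
grip_force: 0.0
```

Emit:
{"method": "play_rows", "body": {"claw": [0.4,0.6,0.8,1,1,1,1,1], "delta_pos": [[0,0,0],[0,0,0],[0,0,0],[0,0,0],[0,0,0],[0,0,0],[0,0,0],[0,0,0]], "delta_rot": [[0,0,0],[0,0,0],[0,0,0],[0,0,0],[0,0,0],[0,0,0],[0,0,0],[0,0,0]], "squeeze": 30}}

```text
time: 30.6
ee_pos: [0.651, 0.1952, 0.1255]
eef_rot: [0.055, 0.999, -0.0, -0.0]
ft_force: [-1.6, -9.0, 1.2]
width: 0.0309
grip_force: 5.6
```

Emit:
{"method": "play_rows", "body": {"claw": [1,1,1,1], "delta_pos": [[0,0,0],[0,0,0],[0,0,0],[0,0,0]], "delta_rot": [[0,0,0],[0,0,0],[0,0,0],[0,0,0]]}}

```text
time: 31.0
ee_pos: [0.651, 0.1942, 0.1254]
eef_rot: [0.055, 0.998, -0.001, -0.0]
ft_force: [-1.7, -5.2, 1.3]
width: 0.0282
grip_force: 30.0
```

Emit:
{"method": "play_rows", "body": {"claw": [1,1,1,1,1,1,1,1], "delta_pos": [[0.0318,0,0.002],[0.0317,0,0.0028],[0.0311,0,0.006],[0.031,0,0.0082],[0.03,0,0.0106],[0.0293,0,0.0127],[0.0281,0,0.015],[0.027,0,0.0169]], "delta_rot": [[0,0,0],[0,0,0],[0,0,0],[0,0,0],[0,0,0],[0,0,0],[0,0,0],[0,0,0]]}}

```text
time: 31.8
ee_pos: [0.604, 0.1992, 0.1102]
eef_rot: [0.055, 0.998, -0.001, 0.001]
ft_force: [5.8, -6.3, -5.7]
width: 0.0284
grip_force: 30.0
```

```bash
python3 off.py
```

```text
lat mm 157.6226756540287 jig x mm 32.663799633505924 z 0.1102131090028801 yaw -6.3415781405572975 [ 5.81 -6.28 -5.72] [-1.23 -1.56 -0.04] 0.028417591158575013 29.994587134569883
```

Going well; finish the arc to the stop.

Emit:
{"method": "play_rows", "body": {"claw": [1,1,1,1,1,1,1,1], "delta_pos": [[0.0255,0,0.019],[0.0242,0,0.0208],[0.0225,0,0.0226],[0.0207,0,0.0242],[0.0188,0,0.0257],[0.0169,0,0.027],[0.0148,0,0.0282],[0.0127,0,0.0293]], "delta_rot": [[0,0,0],[0,0,0],[0,0,0],[0,0,0],[0,0,0],[0,0,0],[0,0,0],[0,0,0]]}}

```text
time: 32.6
ee_pos: [0.5728, 0.2026, 0.0714]
eef_rot: [0.055, 0.998, -0.001, 0.001]
ft_force: [2.3, -7.9, 1.5]
width: 0.0281
grip_force: 30.1
```

Emit:
{"method": "play_rows", "body": {"claw": [1,1,1], "delta_pos": [[0.005,0,0.014],[0,0,0],[0,0,0]], "delta_rot": [[0,0,0],[0,0,0],[0,0,0]]}}

```text
time: 32.9
ee_pos: [0.5725, 0.2027, 0.0701]
eef_rot: [0.055, 0.998, -0.0, 0.001]
ft_force: [-2.6, -8.2, 11.4]
width: 0.028
grip_force: 30.0
```

```bash
python3 off.py
```

```text
lat mm 157.73664941855696 jig x mm 0.9740819449326859 z 0.07009491336385798 yaw -6.35161995136193 [-2.57 -8.21 11.43] [-1.71  0.18 -0.03] 0.027958516556666695 30.04337651655078
```

Emit:
{"method": "play_rows", "body": {"claw": [1,1,1], "delta_pos": [[0.003,0,0.01],[0,0,0],[0,0,0]], "delta_rot": [[0,0,0],[0,0,0],[0,0,0]]}}

```text
time: 33.2
ee_pos: [0.5725, 0.2027, 0.0692]
eef_rot: [0.055, 0.998, 0.0, 0.002]
ft_force: [-3.5, -9.0, 20.9]
width: 0.0279
grip_force: 29.9
```

Emit:
{"method": "play_rows", "body": {"claw": [1,1,0.7,0.6,0.4,0.2,0,0], "delta_pos": [[-0.004,0,-0.015],[0,0,0],[0,0,0],[0,0,0],[0,0,0],[0,0,0],[0,0,0],[0,0,0]], "delta_rot": [[0,0,0],[0,0,0],[0,0,0],[0,0,0],[0,0,0],[0,0,0],[0,0,0],[0,0,0]]}}

```text
time: 34.0
ee_pos: [0.5714, 0.2047, 0.0695]
eef_rot: [0.054, 0.999, 0.0, -0.0]
ft_force: [0.1, 0.1, 0.6]
width: 0.0587
grip_force: 0.0
```

Emit:
{"method": "play_rows", "body": {"claw": [0,0,0,0,0,0,0,0], "delta_pos": [[0,0,0],[0,0,0],[0,0,-0.15],[0,0,-0.2],[0,0,-0.2],[0,0,-0.1],[0,0,0],[0,0,0]], "delta_rot": [[0,0,0],[0,0,0],[0,0,0],[0,0,0],[0,0,0],[0,0,0],[0,0,0],[0,0,0]]}}

```text
time: 34.8
ee_pos: [0.5715, 0.2042, 0.1994]
eef_rot: [0.055, 0.999, 0.0, 0.0]
ft_force: [-0.9, -0.4, 0.1]
width: 0.087
grip_force: 0.0
```

```bash
python3 off.py; python3 knob.py 12; python3 - <<'E'
from h import *
a=np.radians(-6.18);t=np.array([np.cos(a),np.sin(a)]);n=np.array([-t[1],t[0]])
o=np.array([.651,.194]);k=o-.085*np.sin(1.2)*t;k=np.r_[k,.06+.085*np.cos(1.2)]
for f in('wrist12','top12','scene12'):
    print(f,'expected knob px',proj(load(f+'.png'),k))
E
```

```text
lat mm 159.1518472679619 jig x mm -0.19126785684742478 z 0.19942621144866024 yaw -6.259797727086626 [-0.88 -0.4   0.13] [-0.01  0.03  0.  ] 0.0869520965881886 0.0
wrist12.png [253.6 188.3] [238 173  32  31 761]
[0.5624 0.2037 0.145 ]
attempt to get argmax of an empty sequence
scene12.png [321.3 225.2] [317 221   9   9  63]
[0.6306 0.229  0.145 ]
[0.5756 0.2023 0.0938]
[0.57088292 0.20393765 0.19814778] [ 5.46138398e-02  9.98506964e-01 -5.30234846e-04 -9.43997280e-04]
wrist12 expected knob px [253.89834915 183.81403152]
top12 expected knob px [190.96583129 201.68276354]
scene12 expected knob px [321.6337136  225.35098805]
```

Emit:
{"method": "play_rows", "body": {"claw": [0,0,0,0,0,0,0], "delta_pos": [[-0.058,-0.1985,0],[-0.058,-0.1985,0],[-0.058,-0.1985,0],[-0.058,-0.1985,0],[0,0,0],[0,0,0],[0,0,0]], "delta_rot": [[0,0,0],[0,0,0],[0,0,0],[0,0,0],[0,0,0],[0,0,0],[0,0,0]]}}

```text
time: 35.65
ee_pos: [0.5999, 0.0427, 0.1987]
eef_rot: [0.054, 0.999, 0.0, -0.001]
ft_force: [0.1, 0.3, -0.1]
width: 0.0869
grip_force: 0.0
```

```bash
python3 - <<'E'
import gm
from h import *
snap('wrist','w13.png');snap('top','top13.png');gm.blobs('wrist10.png');print('now');gm.blobs('w13.png')
for f in('wrist10','w13'):
    print(load(f+'.png')['p'])
    w=load(f+'.png');h=cv2.cvtColor(w['im'],cv2.COLOR_RGB2HSV);m=cv2.inRange(h,(100,140,140),(120,255,255));ys,xs=np.nonzero(m[:,200:300]);print(f,xs.min()+200,xs.max()+200,ys.min(),ys.max())
E
python3 off.py
```

```text
[  6.3 102.5] [0, 85, 16, 35, 404] ctr [ 0.4542 -0.3044  0.029 ]
   px [-0. 85.] edge 0.0362 74.3
   px [15. 85.] edge 0.0491 -8.9
   px [ 15. 119.] edge 0.0362 -102.6
   px [  0. 119.] edge 0.051 171.0
[255.9 176.4] [237, 157, 38, 40, 1484] ctr [0.6075 0.04   0.029 ]
   px [237. 157.] edge 0.0418 83.7
   px [274. 157.] edge 0.0458 -5.5
   px [274. 196.] edge 0.0431 -96.3
   px [237. 196.] edge 0.0458 172.9
[ 17.7 179.5] [7, 164, 22, 31, 479] ctr [ 0.5705 -0.3098  0.029 ]
   px [  6.5 167.1] edge 0.0392 89.6
   px [ 22.5 163.6] edge 0.0434 0.1
   px [ 28.9 192.6] edge 0.0397 -87.6
   px [ 12.9 196.1] edge 0.0454 179.5
now
[  6.1 102.4] [0, 85, 15, 35, 391] ctr [ 0.4541 -0.3043  0.029 ]
   px [-0. 85.] edge 0.034 74.3
   px [14. 85.] edge 0.0492 -8.8
   px [ 14. 119.] edge 0.0339 -102.5
   px [  0. 119.] edge 0.0511 171.1
[254.  176.6] [236, 157, 37, 41, 1475] ctr [0.6078 0.04   0.029 ]
   px [236. 157.] edge 0.0407 83.7
   px [272. 157.] edge 0.0471 -5.5
   px [272. 197.] edge 0.042 -96.2
   px [236. 197.] edge 0.0471 172.9
[ 17.1 179.4] [7, 164, 22, 31, 474] ctr [ 0.5705 -0.3098  0.029 ]
   px [  5.9 167.1] edge 0.0393 89.6
   px [ 21.9 163.6] edge 0.043 0.2
   px [ 28.3 192.3] edge 0.0398 -87.5
   px [ 12.3 195.8] edge 0.045 179.6
[0.6001454  0.04102544 0.19820301]
wrist10 237 274 157 196
[0.59992394 0.04273237 0.19874032]
w13 236 272 157 197
lat mm 1.9015670715906707 jig x mm 45.58832922359248 z 0.19907523961765072 yaw -6.126063862767639 [-0.54 -0.29 -0.38] [ 0.01  0.02 -0.01] 0.08709261422432328 0.0
```

Emit:
{"method": "play_rows", "body": {"claw": [0,0,0,0,0,0,0,0], "delta_pos": [[0,-0.008,0.1],[0,0,0.2],[0,0,0.2],[0,0,0.15],[0,0,0.08],[0,0,0.05],[0,0,0.015],[0,0,0]], "delta_rot": [[0,0,0],[0,0,0],[0,0,0],[0,0,0],[0,0,0],[0,0,0],[0,0,0],[0,0,0]]}}

```text
time: 36.55
ee_pos: [0.6008, 0.0399, 0.0413]
eef_rot: [0.055, 0.999, 0.0, 0.001]
ft_force: [-0.1, -0.5, 0.0]
width: 0.0867
grip_force: 0.0
```

Emit:
{"method": "play_rows", "body": {"claw": [0.3,0.5,0.7,1,1,1,1,1], "delta_pos": [[0,0,0],[0,0,0],[0,0,0],[0,0,0],[0,0,0],[0,0,0],[0,0,0],[0,0,0]], "delta_rot": [[0,0,0],[0,0,0],[0,0,0],[0,0,0],[0,0,0],[0,0,0],[0,0,0],[0,0,0]], "squeeze": 30}}

```text
time: 37.35
ee_pos: [0.6002, 0.0397, 0.0405]
eef_rot: [0.055, 0.999, 0.0, -0.0]
ft_force: [-0.2, 0.3, 0.1]
width: 0.0401
grip_force: 30.0
```

Emit:
{"method": "play_rows", "body": {"claw": [1,1,1,1], "delta_pos": [[0,0,0],[0,0,0],[0,0,0],[0,0,0]], "delta_rot": [[0,0,0],[0,0,0],[0,0,0],[0,0,0]]}}

```text
time: 37.75
ee_pos: [0.6002, 0.0397, 0.0405]
eef_rot: [0.055, 0.999, 0.0, 0.0]
ft_force: [-0.2, 0.8, 1.6]
width: 0.04
grip_force: 30.0
```

```bash
python3 off.py
```

```text
lat mm -1.2819876140325452 jig x mm 46.02898717467513 z 0.040543326782111186 yaw -6.257905584795082 [-0.19  0.82  1.59] [ 0.13  0.03 -0.02] 0.03998711440515353 29.984585344791412
```

Emit:
{"method": "play_rows", "body": {"claw": [1,1,1,1,1,1,1,1], "delta_pos": [[0.01,0.003,-0.004],[0.03,0.002,0],[0.04,0,0],[0.04,0,0],[0.04,0,0],[0.04,0,0],[0.04,0,0],[0.04,0,0]], "delta_rot": [[0,0,0],[0,0,0],[0,0,0],[0,0,0],[0,0,0],[0,0,0],[0,0,0],[0,0,0]]}}

```text
time: 38.55
ee_pos: [0.5439, 0.0469, 0.0414]
eef_rot: [0.055, 0.999, 0.0, 0.0]
ft_force: [-0.2, 0.1, 0.1]
width: 0.0397
grip_force: 30.0
```

Emit:
{"method": "play_rows", "body": {"claw": [1,1,1,1,1,1], "delta_pos": [[0.05,0,0],[0,0,0],[0,0,-0.1],[0,0,-0.2],[0,0,-0.2],[0,0,0]], "delta_rot": [[0,0,0],[0,0,0],[0,0,0],[0,0,0],[0,0,0],[0,0,0]]}}

```text
time: 39.15
ee_pos: [0.5378, 0.0481, 0.1466]
eef_rot: [0.055, 0.998, 0.001, 0.004]
ft_force: [1.7, -0.1, -0.5]
width: 0.0399
grip_force: 30.0
```

```bash
python3 off.py;python3 gm.py w14.png
```

```text
lat mm 0.27557410289655304 jig x mm -16.843454451180897 z 0.14658712177809305 yaw -6.287731471011712 [ 1.73 -0.06 -0.48] [ 0.01 -0.01 -0.01] 0.03985126571816359 29.98479813337326
[0.53781342 0.04805799 0.14658712] [0.05483602 0.99848609 0.00149155 0.0040389 ]
[251.8 209.9] [218, 202, 70, 19, 1089] ctr [0.5696 0.0417 0.029 ]
   px [218. 202.] edge 0.0686 83.6
   px [287. 202.] edge 0.0192 -4.5
   px [287. 220.] edge 0.0699 -96.4
   px [218. 220.] edge 0.0192 171.4
```

Emit:
{"method": "play_rows", "body": {"claw": [1,1,1,1,1,1,1,1], "delta_pos": [[0,0,0],[0.006,-0.2315,0],[0.006,-0.2315,0],[0.006,-0.2315,0],[0.006,-0.2315,0],[0.006,-0.2315,0],[0.006,-0.2315,0],[0.006,-0.2315,0]], "delta_rot": [[0,0,-0.0345],[0,0,0],[0,0,0],[0,0,0],[0,0,0],[0,0,0],[0,0,0],[0,0,0]]}}

```text
time: 40.0
ee_pos: [0.5253, -0.2778, 0.1401]
eef_rot: [0.0, 1.0, 0.0, -0.001]
ft_force: [0.7, 0.2, -1.1]
width: 0.0397
grip_force: 30.0
```

Emit:
{"method": "play_rows", "body": {"claw": [1,1,1,1,1,1,1,1], "delta_pos": [[0.006,-0.2315,0],[0.006,-0.2315,0],[0.006,-0.2315,0],[0,0,0],[0,0,0.2],[0,0,0.2],[0,0,0],[0,0,0]], "delta_rot": [[0,0,0],[0,0,0],[0,0,0],[0,0,0],[0,0,0],[0,0,0],[0,0,0],[0,0,0]]}}

```text
time: 40.8
ee_pos: [0.5218, -0.4148, 0.061]
eef_rot: [0.0, 1.0, 0.0, -0.001]
ft_force: [0.2, -0.9, -0.8]
width: 0.0401
grip_force: 30.0
```

```bash
python3 - <<'E'
from h import *
s=r.read_state();print(s['ee_pos'],s['eef_rot'],s['width'],s['grip_force'])
import gm
snap('wrist','w15.png');gm.blobs('w15.png')
E
```

```text
[ 0.52178575 -0.41480097  0.06095163] [ 4.40230534e-04  9.99999377e-01  3.84253387e-04 -9.51516756e-04] 0.040106028739140855 29.984680116176605
[403.  120.6] [376, 84, 50, 63, 2125] ctr [ 0.4534 -0.3115  0.029 ]
   px [375.6  84.3] edge 0.0397 97.4
   px [423.5  82.9] edge 0.046 4.9
   px [425.3 145.3] edge 0.0404 -86.2
   px [377.4 146.7] edge 0.0434 -176.1
[255.5 212.6] [217, 191, 77, 43, 3108] ctr [ 0.5242 -0.4153  0.029 ]
   px [217. 191.] edge 0.0519 89.9
   px [293. 191.] edge 0.0312 2.1
   px [293. 233.] edge 0.0544 -90.1
   px [217. 233.] edge 0.0312 177.6
[255.6 268.9] [221, 262, 71, 15, 1035] ctr [ 0.5697 -0.4147  0.029 ]
   px [221. 276.] edge 0.0124 177.1
   px [221. 262.] edge 0.0521 89.9
   px [291. 262.] edge 0.0124 2.8
   px [291. 276.] edge 0.0534 -90.2
```

Emit:
{"method": "play_rows", "body": {"claw": [1,1,1,1,1,1], "delta_pos": [[0,0,0.1],[0,0,0.1],[0,0,0.035],[0,0,0.015],[0,0,0],[0,0,0]], "delta_rot": [[0,0,0],[0,0,0],[0,0,0],[0,0,0],[0,0,0],[0,0,0]]}}

```text
time: 41.45
ee_pos: [0.5228, -0.4157, 0.0127]
eef_rot: [0.0, 1.0, -0.0, 0.001]
ft_force: [0.0, -0.8, -2.1]
width: 0.0395
grip_force: 30.0
```

Emit:
{"method": "play_rows", "body": {"claw": [1,1,1], "delta_pos": [[0,0,0.005],[0,0,0],[0,0,0]], "delta_rot": [[0,0,0],[0,0,0],[0,0,0]]}}

```text
time: 41.75
ee_pos: [0.5223, -0.4152, 0.0105]
eef_rot: [0.0, 1.0, 0.0, 0.0]
ft_force: [0.1, 0.1, -0.7]
width: 0.0398
grip_force: 30.0
```

Emit:
{"method": "play_rows", "body": {"claw": [1,1,1], "delta_pos": [[0,0,0.005],[0,0,0],[0,0,0]], "delta_rot": [[0,0,0],[0,0,0],[0,0,0]]}}

```text
time: 42.05
ee_pos: [0.5222, -0.4151, 0.0092]
eef_rot: [0.0, 1.0, 0.0, -0.0]
ft_force: [-0.1, 0.8, -1.0]
width: 0.0396
grip_force: 30.0
```

Emit:
{"method": "play_rows", "body": {"claw": [1,1,1,1,1], "delta_pos": [[0,0,0.004],[0,0,0],[0,0,0.004],[0,0,0],[0,0,0]], "delta_rot": [[0,0,0],[0,0,0],[0,0,0],[0,0,0],[0,0,0]]}}

```text
time: 42.55
ee_pos: [0.5223, -0.4152, 0.0085]
eef_rot: [0.0, 1.0, 0.0, 0.0]
ft_force: [-2.1, 2.9, 7.3]
width: 0.0397
grip_force: 30.0
```

Emit:
{"method": "play_rows", "body": {"claw": [0.5,0.4,0.3,0.2,0.1,0,0,0], "delta_pos": [[0,0,0],[0,0,0],[0,0,0],[0,0,0],[0,0,0],[0,0,0],[0,0,0],[0,0,0]], "delta_rot": [[0,0,0],[0,0,0],[0,0,0],[0,0,0],[0,0,0],[0,0,0],[0,0,0],[0,0,0]]}}

```text
time: 43.35
ee_pos: [0.5222, -0.4151, 0.0077]
eef_rot: [0.0, 1.0, 0.0, 0.0]
ft_force: [-1.3, -0.6, -0.3]
width: 0.0853
grip_force: 0.0
```

Emit:
{"method": "play_rows", "body": {"claw": [0,0,0,0,0,0,0,0], "delta_pos": [[0,0,0],[0,0,-0.1],[0,0,-0.2],[0,0,-0.22],[0,0,-0.22],[0,0,-0.22],[0,0,0],[0,0,0]], "delta_rot": [[0,0,0],[0,0,0],[0,0,0],[0,0,0],[0,0,0],[0,0,0],[0,0,0],[0,0,0]]}}

```text
time: 44.15
ee_pos: [0.5226, -0.4154, 0.2006]
eef_rot: [0.0, 1.0, -0.0, 0.001]
ft_force: [-0.5, 0.3, 0.4]
width: 0.0871
grip_force: 0.0
```

```bash
python3 - <<'E'
from h import *
import gm
for n in('wrist','top','scene'): snap(n,n+'16.png')
gm.blobs('wrist16.png')
a=cv2.imread('pics/wrist16.png');b=cv2.imread('pics/scene16.png')
cv2.imwrite('pics/c16.png',np.hstack([cv2.resize(a,(400,300)),cv2.resize(b[140:290,140:440],(400,300))]))
E
```

```text
[346.9 112.4] [329, 92, 35, 40, 1118] ctr [ 0.4537 -0.3114  0.029 ]
   px [328.8  93.1] edge 0.0393 96.7
   px [361.   91.2] edge 0.0451 5.2
   px [363.3 129.6] edge 0.0398 -84.8
   px [331.  131.5] edge 0.0442 -175.4
[255.4 168.3] [239, 149, 35, 40, 1275] ctr [ 0.5217 -0.4153  0.029 ]
   px [239. 149.] edge 0.0385 89.9
   px [273. 149.] edge 0.0457 0.6
   px [273. 188.] edge 0.0396 -90.1
   px [239. 188.] edge 0.0457 179.2
[342.1 203.3] [325, 187, 34, 38, 781] ctr [ 0.5678 -0.3107  0.029 ]
   px [324.4 223.8] edge 0.0497 178.3
   px [328.3 184.7] edge 0.039 84.4
   px [358.6 187.8] edge 0.051 0.0
   px [354.7 226.9] edge 0.0406 -97.4
```

View pics/c16.png

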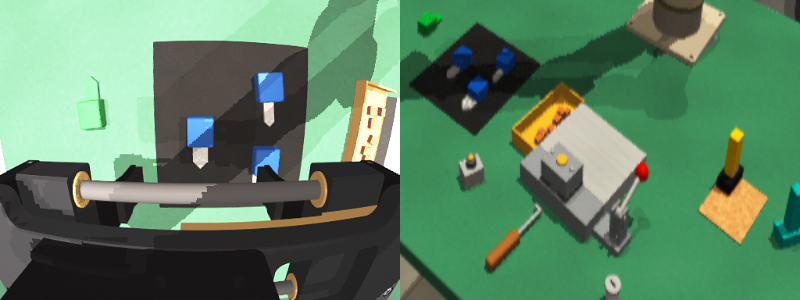

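The gauge lies flat on the mat and the lever is over, but the scraper has been knocked towards its mat's edge (crop (732,180)). I'll go back and put it right.

Emit:
{"method": "play_rows", "body": {"claw": [0,0,0,0,0,0,0,0], "delta_pos": [[0,0,-0.2],[0.036,0.228,0],[0.036,0.228,0],[0.036,0.228,0],[0.036,0.228,0],[0.036,0.228,0],[0.036,0.228,0],[0.036,0.228,0]], "delta_rot": [[0,0,0],[0,0,0],[0,0,0],[0,0,0],[0,0,0],[0,0,0],[0,0,0],[0,0,0]]}}

```text
time: 45.1
ee_pos: [0.471, -0.0939, 0.2388]
eef_rot: [0.0, 1.0, -0.0, -0.001]
ft_force: [0.8, 0.6, -0.7]
width: 0.087
grip_force: 0.0
```

Emit:
{"method": "play_rows", "body": {"claw": [0,0,0,0,0,0,0,0], "delta_pos": [[0.036,0.228,0],[0.036,0.228,0],[0.036,0.228,0],[0.036,0.228,0],[0.036,0.228,0],[0.036,0.228,0],[0.036,0.228,0],[0.036,0.228,0]], "delta_rot": [[0,0,0],[0,0,0],[0,0,0],[0,0,0],[0,0,0],[0,0,0],[0,0,0],[0,0,0]]}}

```text
time: 45.9
ee_pos: [0.4137, 0.2705, 0.2386]
eef_rot: [0.0, 1.0, -0.0, -0.001]
ft_force: [1.5, 0.4, 0.2]
width: 0.0869
grip_force: 0.0
```

Emit:
{"method": "play_rows", "body": {"claw": [0,0,0,0,0,0], "delta_pos": [[0.036,0.228,0],[0.036,0.228,0],[0,0,0],[0,0,0],[0,0,0],[0,0,0]], "delta_rot": [[0,0,0],[0,0,0],[0,0,0],[0,0,0],[0,0,0],[0,0,0]]}}

```text
time: 46.5
ee_pos: [0.4011, 0.3588, 0.2396]
eef_rot: [0.001, 1.0, -0.0, -0.0]
ft_force: [0.0, -0.7, 0.0]
width: 0.0868
grip_force: 0.0
```

```bash
python3 - <<'E'
from h import *
snap('wrist','w17.png');w=load('w17.png');print(w['p'],w['q'])
h=cv2.cvtColor(w['im'],cv2.COLOR_RGB2HSV)
def big(m,z,nm):
    m[240:]=0
    n,l,s,c=cv2.connectedComponentsWithStats(m);i=1+np.argmax(s[1:,4])
    B=cv2.boxPoints(cv2.minAreaRect(cv2.findContours((l==i).astype(np.uint8),0,1)[0][0]));W=np.array([onz(w,*b,z) for b in B])
    print(nm,s[i],c[i],'ctr',W.mean(0).round(4))
    for k in range(4):
        e=W[(k+1)%4]-W[k];print('  ',B[k].round(1),W[k].round(4),np.linalg.norm(e).round(4),np.degrees(np.arctan2(e[1],e[0])).round(1))
big(cv2.inRange(h,(20,120,200),(34,255,255)),.103,'handle')
big(cv2.inRange(h,(0,0,0),(180,255,45)),.025,'block')
a=cv2.imread('pics/w17.png');cv2.imwrite('pics/c17.png',cv2.resize(a[60:240,150:390],(800,600),interpolation=cv2.INTER_CUBIC))
E
```

```text
[0.40111043 0.35882611 0.23958488] [ 1.49462199e-03  9.99998863e-01 -1.93564849e-04 -4.88484613e-05]
handle [225 133  24  30 611] [236.60883797 147.58756137] ctr [0.3711 0.3393 0.103 ]
   [223.9 160.3] [0.384  0.3262 0.103 ] 0.0285 173.1
   [226.6 132.7] [0.3557 0.3296 0.103 ] 0.0228 83.6
   [249.1 134.9] [0.3582 0.3523 0.103 ] 0.0284 -6.1
   [246.3 162.5] [0.3865 0.3492 0.103 ] 0.0232 -96.2
block [ 395  205  117   35 2259] [456.32580788 220.31164232] ctr [0.4953 0.699  0.025 ]
   [395. 205.] [0.4603 0.5595 0.025 ] 0.2615 88.2
   [511. 205.] [0.4686 0.8209 0.025 ] 0.0743 20.9
   [511. 239.] [0.5379 0.8473 0.025 ] 0.28 -94.8
   [395. 239.] [0.5145 0.5683 0.025 ] 0.0549 -170.8
```

View pics/c17.png

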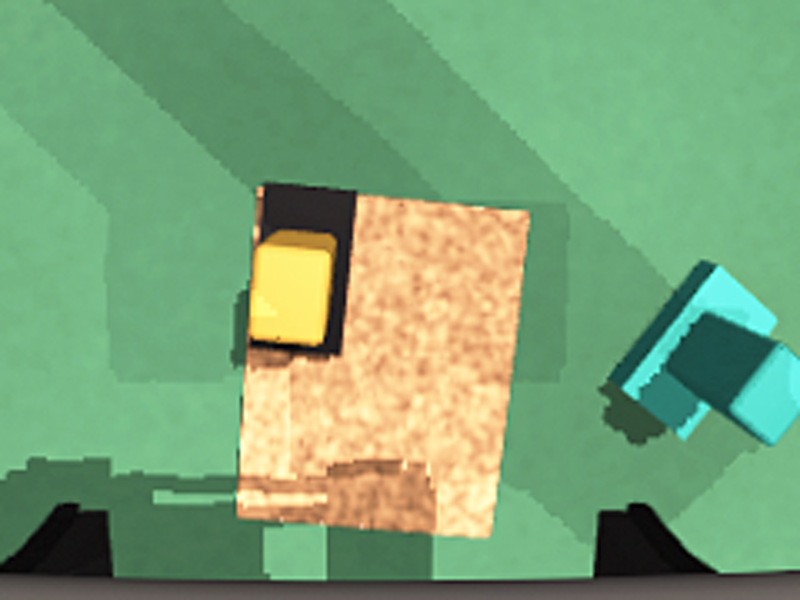

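The scraper still stands upright, but it was knocked into the mat corner (block (262,185)-(345,355)). Regripping it and setting it back at the centre.

Emit:
{"method": "play_rows", "body": {"claw": [0,0,0,0,0,0,0,0], "delta_pos": [[0,0,0],[0.139,-0.113,0],[0,0,0],[0,0,0.2],[0,0,0.2],[0,0,0.2],[0,0,0.16],[0,0,0.1]], "delta_rot": [[0,0,0.034],[0,0,0],[0,0,0],[0,0,0],[0,0,0],[0,0,0],[0,0,0],[0,0,0]]}}

```text
time: 47.35
ee_pos: [0.3702, 0.3393, 0.0655]
eef_rot: [0.054, 0.999, -0.001, -0.001]
ft_force: [-0.5, -0.6, 0.7]
width: 0.087
grip_force: 0.0
```

Emit:
{"method": "play_rows", "body": {"claw": [0,0.4,0.6,0.8,1,1,1,1], "delta_pos": [[0,0,0],[0,0,0],[0,0,0],[0,0,0],[0,0,0],[0,0,0],[0,0,0],[0,0,0]], "delta_rot": [[0,0,0],[0,0,0],[0,0,0],[0,0,0],[0,0,0],[0,0,0],[0,0,0],[0,0,0]], "squeeze": 40}}

```text
time: 48.15
ee_pos: [0.3705, 0.3407, 0.0678]
eef_rot: [0.054, 0.999, 0.0, 0.0]
ft_force: [-1.2, -0.3, 0.1]
width: 0.0389
grip_force: 0.0
```

Emit:
{"method": "play_rows", "body": {"claw": [1,1,1,1,1], "delta_pos": [[0,0,0],[0,0,0],[0,0,0],[0,0,0],[0,0,0]], "delta_rot": [[0,0,0],[0,0,0],[0,0,0],[0,0,0],[0,0,0]]}}

```text
time: 48.65
ee_pos: [0.3704, 0.3406, 0.0676]
eef_rot: [0.054, 0.999, -0.0, -0.0]
ft_force: [-0.1, -0.8, -0.8]
width: 0.0237
grip_force: 39.9
```

Emit:
{"method": "play_rows", "body": {"claw": [1,1,1,1,1,1,1,1], "delta_pos": [[0,0,0],[0,0,-0.05],[0,0,-0.1],[-0.103,0.084,0],[-0.103,0.084,0],[0,0,0],[0,0,0.1],[0,0,0.03]], "delta_rot": [[0,0,0],[0,0,0],[0,0,0],[0,0,0],[0,0,0],[0,0,0],[0,0,0],[0,0,0]]}}

```text
time: 49.45
ee_pos: [0.414, 0.3689, 0.0705]
eef_rot: [0.054, 0.999, -0.001, -0.001]
ft_force: [-0.8, -0.3, -3.0]
width: 0.0236
grip_force: 39.9
```

Emit:
{"method": "play_rows", "body": {"claw": [1,1,1,1], "delta_pos": [[0,0,0.012],[0,0,0],[0,0,0],[0,0,0]], "delta_rot": [[0,0,0],[0,0,0],[0,0,0],[0,0,0]]}}

```text
time: 49.85
ee_pos: [0.4152, 0.3699, 0.0701]
eef_rot: [0.054, 0.999, 0.0, 0.0]
ft_force: [0.2, 0.2, -2.2]
width: 0.0234
grip_force: 39.9
```

Emit:
{"method": "play_rows", "body": {"claw": [1,1,1], "delta_pos": [[0,0,0.006],[0,0,0],[0,0,0]], "delta_rot": [[0,0,0],[0,0,0],[0,0,0]]}}

```text
time: 50.15
ee_pos: [0.415, 0.3697, 0.0682]
eef_rot: [0.054, 0.999, 0.0, 0.0]
ft_force: [0.0, -0.3, -2.0]
width: 0.0241
grip_force: 39.9
```

Emit:
{"method": "play_rows", "body": {"claw": [1,1,1,1], "delta_pos": [[0,0,0.004],[0,0,0],[0,0,0],[0,0,0]], "delta_rot": [[0,0,0],[0,0,0],[0,0,0],[0,0,0]]}}

```text
time: 50.55
ee_pos: [0.4153, 0.3698, 0.0677]
eef_rot: [0.054, 0.999, 0.0, 0.0]
ft_force: [-0.2, -1.4, 3.5]
width: 0.0238
grip_force: 39.9
```

Emit:
{"method": "play_rows", "body": {"claw": [0.7,0.6,0.4,0.2,0,0,0,0], "delta_pos": [[0,0,0],[0,0,0],[0,0,0],[0,0,0],[0,0,0],[0,0,0],[0,0,0],[0,0,0]], "delta_rot": [[0,0,0],[0,0,0],[0,0,0],[0,0,0],[0,0,0],[0,0,0],[0,0,0],[0,0,0]]}}

```text
time: 51.35
ee_pos: [0.4151, 0.3697, 0.0674]
eef_rot: [0.054, 0.999, 0.0, 0.0]
ft_force: [0.7, 0.7, 0.1]
width: 0.0739
grip_force: 0.0
```

Emit:
{"method": "play_rows", "body": {"claw": [0,0,0,0,0,0,0,0], "delta_pos": [[0,0,0],[0,0,-0.1],[0,0,-0.2],[0,0,-0.2],[0,0,-0.2],[0,0,-0.2],[0,0,0],[0,0,0]], "delta_rot": [[0,0,0],[0,0,0],[0,0,0],[0,0,0],[0,0,0],[0,0,0],[0,0,0],[0,0,0]]}}

```text
time: 52.15
ee_pos: [0.4153, 0.37, 0.2481]
eef_rot: [0.054, 0.999, 0.001, 0.001]
ft_force: [-0.4, -0.3, -0.3]
width: 0.0871
grip_force: 0.0
```

```bash
python3 - <<'E'
from h import *
for n in('wrist','top','scene'): snap(n,n+'18.png')
w=load('wrist18.png');h=cv2.cvtColor(w['im'],cv2.COLOR_RGB2HSV);m=cv2.inRange(h,(20,120,200),(34,255,255));m[230:]=0
n,l,s,c=cv2.connectedComponentsWithStats(m);i=1+np.argmax(s[1:,4]);print('handle',c[i],s[i],onz(w,*c[i],.103).round(3))
a,b=load('top16.png')['im'].astype(int),load('top18.png')['im'].astype(int)
d=np.abs(a-b).sum(2)>90;print('gauge area diff',d[185:250,300:370].sum())
a,b=load('scene16.png')['im'].astype(int),load('scene18.png')['im'].astype(int)
d=np.abs(a-b).sum(2)>90;print('scene gauge/jig diff',d[155:280,140:382].sum());print(r.read_state()['time'])
E
```

```text
handle [254.51883562 175.04452055] [244 162  22  28 584] [0.416 0.369 0.103]
gauge area diff 2132
scene gauge/jig diff 4569
52.3
```

```bash
python3 - <<'E'
from h import *
def B(fn,lo,hi,mn=20):
    h=cv2.cvtColor(load(fn)['im'],cv2.COLOR_RGB2HSV);m=cv2.inRange(h,lo,hi);n,l,s,c=cv2.connectedComponentsWithStats(m)
    return sorted([c[i].round(1).tolist()+[int(s[i,4])] for i in range(1,n) if s[i,4]>mn and 100<c[i][1]<300])
for f in('scene0.png','scene18.png'):print(f,'blue',B(f,(105,150,90),(120,255,255)),'orange',B(f,(3,140,90),(13,255,255),6),'red',B(f,(0,200,120),(2,255,255)))
for f in('top0.png','top18.png'):print(f,'blue',B(f,(100,150,90),(120,255,255)))
E
```

```text
scene0.png blue [[185.8, 166.7, 79], [197.8, 181.9, 91], [218.8, 167.8, 81]] orange [[21.0, 146.8, 341], [43.4, 142.5, 179], [212.1, 269.0, 14], [222.4, 262.2, 22], [263.3, 206.0, 22], [270.0, 215.2, 16], [273.8, 195.2, 20], [284.4, 218.5, 24], [286.2, 207.2, 25], [298.9, 210.1, 27]] red [[307.8, 222.8, 58]]
scene18.png blue [[186.1, 166.3, 80], [197.8, 181.9, 91], [218.8, 167.8, 81]] orange [[20.7, 147.0, 348], [43.8, 142.3, 167], [218.1, 264.9, 49], [245.0, 207.6, 41], [258.9, 198.3, 60], [379.8, 245.4, 8]] red [[321.2, 224.6, 51]]
top0.png blue [[319.7, 205.9, 112], [320.8, 234.6, 117], [345.9, 216.9, 119]]
top18.png blue [[319.7, 205.9, 113], [320.8, 234.7, 116], [346.1, 217.5, 116]]
```

Everything is in place: gauges on the mat, chips in the tray, lever over, scraper on the cork.

```bash
python3 -c "
from bench import r
print(r.close_job())"
```

```text
the job is handed in; nothing more can be done
None
```

The job is handed in, with no verdict returned: all six chips are in the tray, the scraper is back on its cork mat (knocked aside mid-run, so I re-set it), the medium gauge was seated and released before the lever was pulled to its stop, and it now lies flat on the black mat; I viewed 15 pictures, one over the limit of 14.

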